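# Make up a lino block in a letterpress chase

### The arm

A 6-joint arm with a two-finger parallel gripper is mounted at the origin on the work surface; the furniture and walls round the work are solid. World frame = base frame: x ahead of the robot, y to its left, z up, the work surface at z = 0. Lengths are in m, angles in rad, forces in N, time in s.
With the tool pointing down it reaches from about 0.35 to 0.85 m from the base axis. Payload 8.1 kg.
Tool frame: the origin (TCP) lies at the very end of the fingers, on their centre line; the grasp point (between the pads) lies 19 mm behind it; z points along the fingers, y is the direction in which the jaws open and shut (so a half turn about z gives the same grasp; the last joint's range is limited). The gripper opens to 93 mm and grips with 3 to 60 N. Pads are 15 mm wide; open, the fingers measure 128 mm over their backs; the gripper's body (75 mm by 188 mm) begins 65 mm behind the grasp point.
Start: joints at [-1.406, 0.13, 1.488, -0, 1.523, -0.085], TCP at [0.148, -0.581, 0.219] pointing down, gripper open.
Joint ranges: [-2.96, 2.96], [-0.89, 2.26], [0.02, 2.5], [-1.34, 4.48], [0, 2.73], [-2.66, 2.66]. Speed limits (rad/s): [2.39, 2.39, 2.79, 3.14, 3.14, 3.14].

### API

Orientations are given as a rotation vector (axis times angle).
In Python, from plant import read_state, read_camera, close_job gives the robot as it stands.
- The arm moves only by the tool jog_arm, never from a script. Its argument "motion" is one flat list of numbers, 7 for each row, row after row: the opening, from 0 (shut) to 1 (fully open), then the shift along the tool's x, y, z scaled (see below), then the turn, a rotation vector about the tool's x, y, z scaled (see below). A call has 1 to 8 rows; each row is the pose to reach, as a shift and turn from the pose measured when the call began, along the tool's axes at that moment; what a row does not reach only later rows make up. The controller multiplies each number of a shift by 0.5 m and each number of a turn by 90 degrees. A row lasts 1/10 s, in which the tool goes at most 50 mm and 8.59 degrees, less where a joint would pass 70% of its speed; a pose out of reach is approached as far as the arm can. A call with a number of a shift or a turn outside -1 to 1 is refused whole. A call with a gripper value outside its range is refused whole. The fingers move at their own pace and stop on an object; "grip_force" is the grip in N (left out, the last holds). Time passes only in rows, so rows that repeat a pose let the fingers close. It gives the time, the measured TCP pose, the force and the opening at its end, in the units of the state.
- read_state(): the state, without advancing time (a new reading comes with each control period).
- read_camera(name): name is "side" or "top" or "wrist"; returns a dict with "frame" (420x560x3 uint8, red, green, blue), "vertical_fov" (degrees; the focal length in pixels is half the picture's height over the tangent of half this angle, whatever the lens; pixels are square), "cx", "cy" (the principal point, pixels), "world_from_camera" (4x4, takes a point from camera to world coordinates); the wrist camera has in their place "hand_eye" (4x4, takes a point from camera to tool coordinates, whose origin is the TCP and whose axes are the flange's). Camera axes: x right, y down, z forward; pixel columns grow to the right and rows downward; lengths in m; the calibration is good to about 2 mm. The wrist camera is an equidistant fisheye: a pixel r from the principal point sees the ray r / f radians off the axis. A picture is of the moment at which its call begins: read the wrist's pose just before it. There is no depth.
- close_job(): hands the job in, once; it reports no verdict.
The state is a dict: "t": time; "q": joint angles; "dq": joint speeds; "joint_torque": joint torques, N m; "tool_pos": TCP position; "orientation": TCP orientation; "force": force on the tool from outside, world axes, zero at the start; "wrist_torque": the same for the moment, N m; "opening": finger opening in m.
Only numpy, scipy, OpenCV 4.12 (cv2) and the standard library are available. Lean on these libraries where they do the work, as an engineer would, in place of code of your own. Each camera call takes 0.05 s, during which the arm holds its last target.

### The job

Make up the small iron chase lengthwise (its side furniture follows later): starting at the head, the end bar with two lugs on its outside, lay the wide wooden furniture against the head bar, then the lino block face up, the narrow furniture and last the steel quoin, flat on the bench in one straight row down the middle of the chase, their equal 62 mm sides across it. Close each piece up to the one before, with no more than a few millimetres between; the slack may stay at the foot bar. Then set the wooden planer squarely on top of the block, ready for tapping it down, and leave the brass weight, the grey tin and the black loupe where they stand.

Things in the scene. Friction and masses are not known exactly. Their poses are not given: they have to be found in the camera images.
- chase: Dark iron chase: open frame without floor, flat on the bench, fixed, at any angle. Opening 127 mm (x) by 203 mm (y), bars 14 mm wide, 16 mm high. Origin at bench level in the centre of the opening. +y points to the head bar (inner face at y = +101.5 mm), which has two lugs, 84 mm apart, 16 mm long, on its outer side; the plain foot bar's inner face is at y = -101.5 mm.
- wide_furniture: Wide furniture: pale wooden spacer with two grooves along its top, 62 mm (x) by 50 mm (y) by 16 mm high; origin at the centre of its underside. Grip across the 62 mm length. In the row its x lies along the chase's x (either way round).
- narrow_furniture: Narrow furniture: pale wooden spacer with one groove along its top, 62 mm (x) by 25 mm (y) by 16 mm high; origin at the centre of its underside. Grip across the 62 mm length. In the row its x lies along the chase's x (either way round).
- lino_block: Printing block: plywood mount with a brown lino face cut with a sprig of leaves in a border, 62 mm (x) by 80 mm (y) by 23 mm high; origin at the centre of its underside, face upward (z). Grip across the 62 mm side. In the row its x lies along the chase's x (either way round).
- quoin: Steel quoin: bright steel bar with an oblique seam and a dark key socket in its top, 62 mm (x) by 30 mm (y) by 16 mm high; origin at the centre of its underside. Not to be turned with a key. Grip across the 62 mm length. In the row its x lies along the chase's x (either way round). The row of four measures 185 mm in all; 32 mm stay free at each side of it.
- planer: Planer: plain darker wooden block with a finger groove along each long side, 58 mm (x) by 78 mm (y) by 42 mm high; origin at the centre of its underside. Grip across the 58 mm side. On the lino block its x lies along the block's x (either way round).
- weight: Bystander: pale brass paper weight with a knob on top, 47 mm across, 61 mm high, between the chase and the robot; origin at the centre of its underside. Not to be disturbed.
- grey_tin: Bystander: plain grey round tin, 69 mm across, 75 mm high, at the far right; origin at the centre of its underside. Not to be disturbed.
- loupe_stand: Bystander: black stand loupe, 42 mm across, 40 mm high, beyond the chase; origin at the centre of its underside. Not to be disturbed.
Things that resemble listed ones, but are neither listed nor needed, are in the scene too. What is shaped like the wide_furniture but blue is not meant.

How it is judged:
By the outcome, as a careful person would: the job done as asked, in the order asked, and still so for the second after the job is handed in, with the robot touching nothing.
It also fails if it takes over 99 s, if anything falls off the work surface, if the arm or the gripper's body presses on something with over 40 N, if the wrist force passes 120 N, or if a joint passes its speed limit or range.

## Working session

There is one attempt and no reset: what is moved stays moved. The work goes in short steps, Python scripts to look and compute and a tool call to move; the robot and the scene stay as the last step left them, time stands still between calls to the robot, and variables do not carry over. Pictures are saved under pics/ and viewed, and the job is handed in when it is done.

Besides the shell and the picture viewer there is one more tool, called after "Call:" in YAML: its name, and indented under it one key for each argument. jog_arm: Moves the arm, as the interface text tells. Its arguments: {"type":"object","properties":{"motion":{"type":"array","items":{"type":"number"}},"grip_force":{"type":"number"}},"required":["motion"]}

```bash
ls; mkdir -p pics; python3 - <<'E'
from plant import *
import cv2,numpy as np
print(read_state())
for n in ["top","side"]:
    c=read_camera(n); print(n,c["vertical_fov"],c["cx"],c["cy"],c["world_from_camera"])
    cv2.imwrite(f"pics/{n}0.png",cv2.resize(c["frame"][:,:,::-1],(800,600),interpolation=cv2.INTER_CUBIC))
    np.savez(f"{n}0.npz",**c)
E
```

```text
pics
{'t': 0.0, 'q': array([-1.40639627e+00,  1.31161064e-01,  1.48929726e+00, -1.19852999e-05,
        1.52297329e+00, -8.54360092e-02]), 'dq': array([-1.08660444e-04,  7.69543038e-07,  4.97460787e-04, -2.23693257e-03,
       -1.78541803e-03,  5.26618505e-04]), 'joint_torque': array([-1.91980573e-03, -5.59846365e+01, -4.91760242e+01,  7.68728298e-02,
        3.55893234e-02, -1.74157681e-04]), 'tool_pos': array([ 0.14824956, -0.58080711,  0.21757762]), 'orientation': array([-3.11529014e+00, -3.91193750e-01,  1.32731047e-04]), 'force': array([ 0.69799092, -0.16136273, -0.11527976]), 'wrist_torque': array([ 0.01761832,  0.0160674 , -0.00117816]), 'opening': 0.09274541199117932}
top 56.832157911584716 278.9019451483563 213.90410578048093 [[-0.01715859 -0.99705229  0.07478172  0.50790569]
 [-0.99984818  0.01733742  0.00174273 -0.04203259]
 [-0.00303411 -0.07474046 -0.9971984   1.03778085]
 [ 0.          0.          0.          1.        ]]
side 47.76701731848865 275.99255855029276 208.68008112313768 [[-9.84042405e-01  1.53638090e-01 -8.97545694e-02  6.78963709e-01]
 [ 1.77931667e-01  8.47024769e-01 -5.00888573e-01  5.82740349e-01]
 [-9.31220204e-04 -5.08865777e-01 -8.60845372e-01  1.13586841e+00]
 [ 0.00000000e+00  0.00000000e+00  0.00000000e+00  1.00000000e+00]]
```

View pics/top0.png

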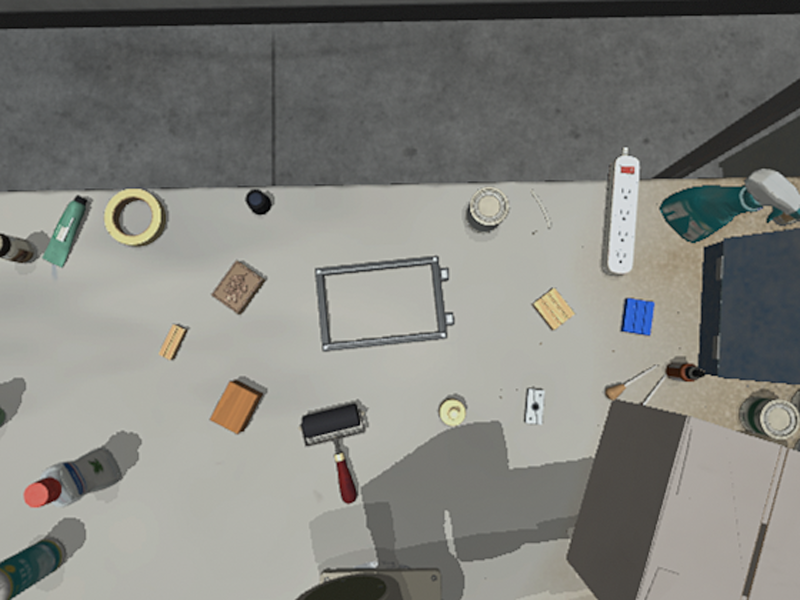

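View pics/side0.png

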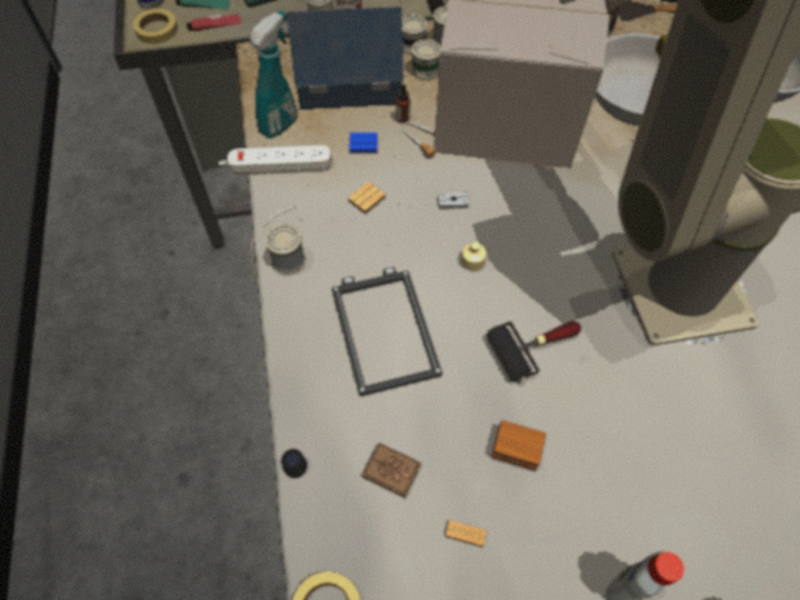

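```bash
cat > h.py <<'E'
import numpy as np,cv2
from scipy.spatial.transform import Rotation as R
def pix2w(c,u,v,z):
    f=210/np.tan(np.radians(float(c["vertical_fov"]))/2)
    d=np.array([(u-c["cx"])/f,(v-c["cy"])/f,1.0]); T=np.array(c["world_from_camera"])
    d=T[:3,:3]@d; o=T[:3,3]; return o+d*(z-o[2])/d[2]
def w2pix(c,p):
    f=210/np.tan(np.radians(float(c["vertical_fov"]))/2)
    T=np.array(c["world_from_camera"]); q=T[:3,:3].T@(np.array(p)-T[:3,3]); return np.array([c["cx"]+f*q[0]/q[2],c["cy"]+f*q[1]/q[2]])
def Tool(st):
    T=np.eye(4);T[:3,:3]=R.from_rotvec(st["orientation"]).as_matrix();T[:3,3]=st["tool_pos"];return T
def wpix2w(c,T,u,v,z):
    f=210/np.tan(np.radians(float(c["vertical_fov"]))/2)
    du,dv=u-c["cx"],v-c["cy"]; r=np.hypot(du,dv); th=r/f
    d=np.array([np.sin(th)*du/(r+1e-9),np.sin(th)*dv/(r+1e-9),np.cos(th)])
    M=T@np.array(c["hand_eye"]); d=M[:3,:3]@d;o=M[:3,3]; return o+d*(z-o[2])/d[2]
def down(jaw):  # jaw = world angle (rad) of tool y axis, tool z down
    y=np.array([np.cos(jaw),np.sin(jaw),0]);z=np.array([0,0,-1.]);x=np.cross(y,z); return np.stack([x,y,z],1)
def go(pos,jaw):
    from plant import read_state
    st=read_state();T=Tool(st)
    cur=np.arctan2(T[1,1],T[0,1])
    jaw=cur+(jaw-cur+np.pi/2)%np.pi-np.pi/2
    rv=R.from_matrix(T[:3,:3].T@down(jaw)).as_rotvec()/(np.pi/2)
    sh=T[:3,:3].T@(np.array(pos)-T[:3,3])/0.5
    print("t%.2f pos"%st["t"],st["tool_pos"].round(4),"F",st["force"].round(1),"open %.4f"%st["opening"],"q6 %.2f"%st["q"][5])
    print("shift",sh.round(4),"turn",rv.round(4),"rows",np.ceil(max(np.linalg.norm(sh)*10,np.linalg.norm(rv)*90/8.59)))
E
python3 - <<'E'
import numpy as np,cv2
for n,bs in [("top",dict(wide=(387,215),narrow=(122,239),lino=(167,200),quoin=(374,284),planer=(166,284)))]:
    c=np.load("top0.npz"); im=c["frame"][:,:,::-1]
    tiles=[]
    for k,(u,v) in bs.items():
        t=cv2.resize(im[v-20:v+20,u-20:u+20],(256,256),interpolation=cv2.INTER_CUBIC); cv2.putText(t,f"{k} {u-20},{v-20}",(2,12),0,.45,(0,0,255),1);tiles.append(t)
    tiles.append(np.zeros_like(t))
    cv2.imwrite("pics/crops.png",np.vstack([np.hstack(tiles[:3]),np.hstack(tiles[3:])]))
    cv2.imwrite("pics/chase.png",cv2.resize(im[170:255,215:325],None,fx=7,fy=7,interpolation=cv2.INTER_CUBIC))
E
```

```text
(no output)
```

View pics/crops.png

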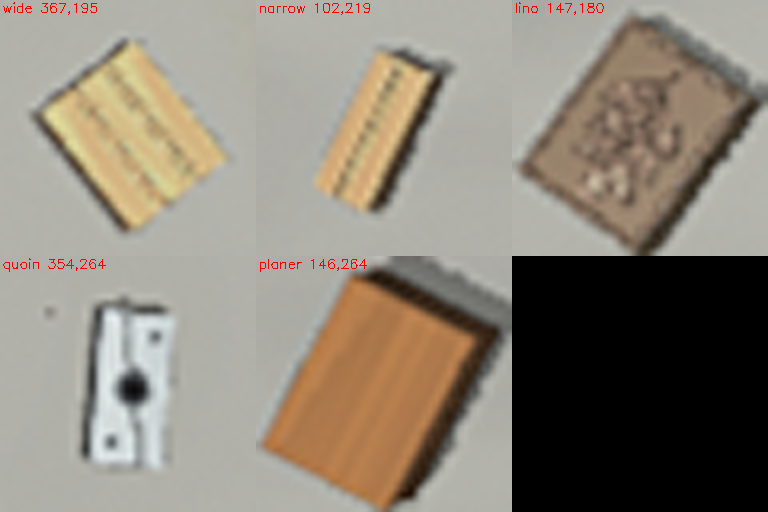

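View pics/chase.png

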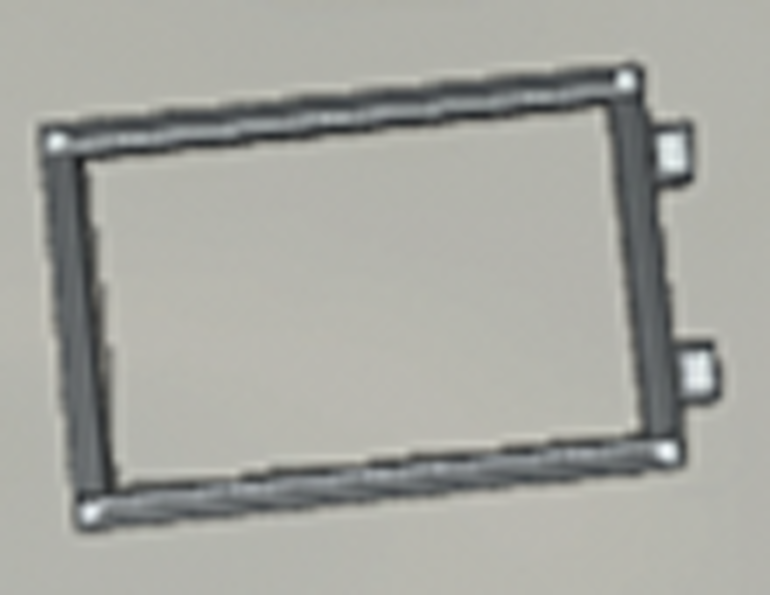

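```bash
cat > est.py <<'E'
from h import *
c=np.load("top0.npz")
def f(x,y,off,s,z):return pix2w(c,off[0]+(x+.5)/s-.5,off[1]+(y+.5)/s-.5,z)[:2]
D=dict(wide=((367,195),.016,[(43,110),(136,231),(226,158),(132,40)]),
narrow=((102,219),.016,[(384-256,50),(316-256,186),(366-256,212),(434-256,72)]),
lino=((147,180),.023,[(634-512,16),(522-512,168),(640-512,248),(756-512,96)]),
quoin=((354,264),.016,[(99,306-256),(89,462-256),(165,466-256),(172,312-256)]),
planer=((146,264),.042,[(360-256,20),(264-256,446-256),(386-256,508-256),(480-256,342-256)]))
for k,(o,z,p) in D.items():
    P=np.array([f(x,y,o,6.4,z) for x,y in p]); e=[P[1]-P[0],P[2]-P[1],P[2]-P[3],P[3]-P[0]]
    print(k,P.mean(0).round(4),[round(np.linalg.norm(v)*1000,1) for v in e],[round(np.degrees(np.arctan2(v[1],v[0]))%180,1) for v in e])
P=np.array([f(x,y,(215,170),7,.016) for x,y in [(57,142),(626,79),(666,451),(90,512)]])
print(P.round(4),P.mean(0).round(4))
for i in range(4):
    v=P[(i+1)%4]-P[i];print(np.linalg.norm(v)*1000,np.degrees(np.arctan2(v[1],v[0])))
E
python3 est.py
python3 -c "
from h import *
go([.53,-.2,.25],0.1)"
```

```text
wide [ 0.575  -0.3266] [np.float64(62.3), np.float64(48.2), np.float64(61.7), np.float64(47.2)] [np.float64(35.8), np.float64(127.6), np.float64(36.6), np.float64(126.9)]
narrow [0.5259 0.3784] [np.float64(61.7), np.float64(23.4), np.float64(63.1), np.float64(22.8)] [np.float64(153.8), np.float64(62.0), np.float64(154.4), np.float64(65.6)]
lino [0.6254 0.2554] [np.float64(77.2), np.float64(59.2), np.float64(78.0), np.float64(60.9)] [np.float64(143.7), np.float64(55.2), np.float64(142.5), np.float64(55.9)]
quoin [ 0.3974 -0.2848] [np.float64(63.0), np.float64(30.8), np.float64(62.1), np.float64(29.8)] [np.float64(174.3), np.float64(86.1), np.float64(175.3), np.float64(84.4)]
planer [0.4067 0.2552] [np.float64(76.2), np.float64(54.6), np.float64(74.3), np.float64(54.9)] [np.float64(150.3), np.float64(62.7), np.float64(150.1), np.float64(60.7)]
[[ 0.6511  0.1077]
 [ 0.6714 -0.1084]
 [ 0.5301 -0.1203]
 [ 0.511   0.0962]] [ 0.5909 -0.0062]
217.0954423914787 -84.6370030084237
141.7468157074964 -175.17705743206133
217.40713764708863 95.04933611564557
140.55996826996423 4.692648390343025
t0.10 pos [ 0.1483 -0.5809  0.2177] F [-0.  -0.4 -0.5] open 0.0935 q6 -0.09
shift [ 0.9281 -0.5494 -0.0635] turn [-8.000e-04 -8.000e-04 -9.046e-01] rows 11.0
```

```bash
python3 - <<'E'
from h import *
from plant import *
t=np.load("top0.npz");s=np.load("side0.npz")
for p in [(.148,-.58,.22),(.148,-.58,.35),(0,0,0),(0,0,.4)]: print(p,w2pix(t,p)/.7,w2pix(s,p)/.7)
st=read_state();c=read_camera("wrist");print(c["vertical_fov"],c["cx"],c["cy"],c["hand_eye"])
cv2.imwrite("pics/w0.png",c["frame"][:,:,::-1])
E
```

```text
(0.148, -0.58, 0.22) [783.17597957 594.65128744] [545.42496429  11.34666677]
(0.148, -0.58, 0.35) [858.6437886  643.41556621] [558.30841976 -47.51847614]
(0, 0, 0) [381.65632484 630.76170688] [682.20818162 287.97911805]
(0, 0, 0.4) [369.34346999 819.92023118] [782.47613777 144.61903329]
65.70646984690485 273.07583768626796 212.06729593096333 [[-7.18137773e-05 -9.63226569e-01 -2.68690476e-01  7.42881277e-02]
 [ 9.99999527e-01 -3.29816142e-04  9.15082407e-04 -1.22440822e-03]
 [-9.70050144e-04 -2.68690284e-01  9.63226137e-01 -1.67435622e-01]
 [ 0.00000000e+00  0.00000000e+00  0.00000000e+00  1.00000000e+00]]
```

View pics/w0.png

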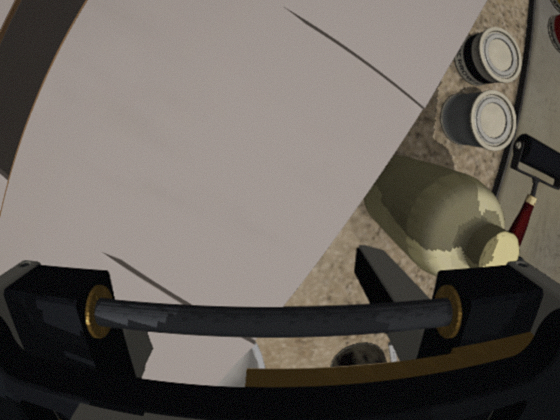

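Call:
jog_arm:
  motion: [1,0,0,-0.3,0,0,0,1,0,0,-0.3,0,0,0,1,0,0,-0.3,0,0,0,1,0,0,-0.3,0,0,0,1,0,0,-0.3,0,0,0]
  grip_force: 30

```text
t: 0.65
tool_pos: [0.1484, -0.5819, 0.3696]
orientation: [3.115, 0.391, 0.0]
force: [-0.2, 0.4, -1.1]
opening: 0.0927
```

```bash
python3 -c "
from h import *
go([.575,-.3266,.35],np.radians(36.2));go([.575,-.3266,.13],np.radians(36.2))"
```

```text
t0.65 pos [ 0.1484 -0.5819  0.3696] F [-0.2  0.4 -1.1] open 0.0927 q6 -0.09
shift [ 0.9529 -0.2839  0.0384] turn [ 1.200e-03 -6.000e-04  7.568e-01] rows 10.0
t0.65 pos [ 0.1484 -0.5819  0.3696] F [-0.2  0.4 -1.1] open 0.0927 q6 -0.09
shift [ 0.953  -0.2848  0.4784] turn [ 1.200e-03 -6.000e-04  7.568e-01] rows 12.0
```

Call:
jog_arm:
  motion: [1,0.953,-0.284,0.04,0,0,0.757,1,0.953,-0.284,0.04,0,0,0.757,1,0.953,-0.284,0.04,0,0,0.757,1,0.953,-0.284,0.04,0,0,0.757,1,0.953,-0.284,0.04,0,0,0.757,1,0.953,-0.284,0.04,0,0,0.757,1,0.953,-0.284,0.2,0,0,0.757,1,0.953,-0.284,0.3,0,0,0.757]

```text
t: 1.45
tool_pos: [0.4651, -0.3923, 0.3096]
orientation: [2.832, -1.357, 0.003]
force: [0.3, -0.7, -0.8]
opening: 0.0931
```

```bash
python3 -c "
from h import *
go([.575,-.3266,.13],np.radians(36.2))"
```

```text
t1.45 pos [ 0.4651 -0.3923  0.3096] F [ 0.3 -0.7 -0.8] open 0.0931 q6 1.68
shift [ 0.0343 -0.2539  0.359 ] turn [ 0.0004 -0.0016  0.0288] rows 5.0
```

Call:
jog_arm:
  motion: [1,0.034,-0.254,0.359,0,0,0.029,1,0.034,-0.254,0.359,0,0,0.029,1,0.034,-0.254,0.359,0,0,0.029,1,0.034,-0.254,0.359,0,0,0.029,1,0.034,-0.254,0.359,0,0,0.029,1,0.034,-0.254,0.359,0,0,0.029]

```text
t: 2.05
tool_pos: [0.5724, -0.3224, 0.1225]
orientation: [-2.803, 1.419, 0.015]
force: [-0.9, 0.7, -0.3]
opening: 0.0928
```

```bash
cat > snap.py <<'E'
import sys,pickle
from h import *
from plant import *
n=sys.argv[1]
st=read_state();c=read_camera("wrist");pickle.dump((st,c),open(n+".pkl","wb"))
im=cv2.resize(c["frame"][:,:,::-1],(800,600),interpolation=cv2.INTER_CUBIC);cv2.imwrite("pics/"+n+".png",im)
print(st["t"],st["tool_pos"])
E
python3 snap.py w1
```

```text
2.05 [ 0.57237209 -0.32244357  0.12246892]
```

View pics/w1.png

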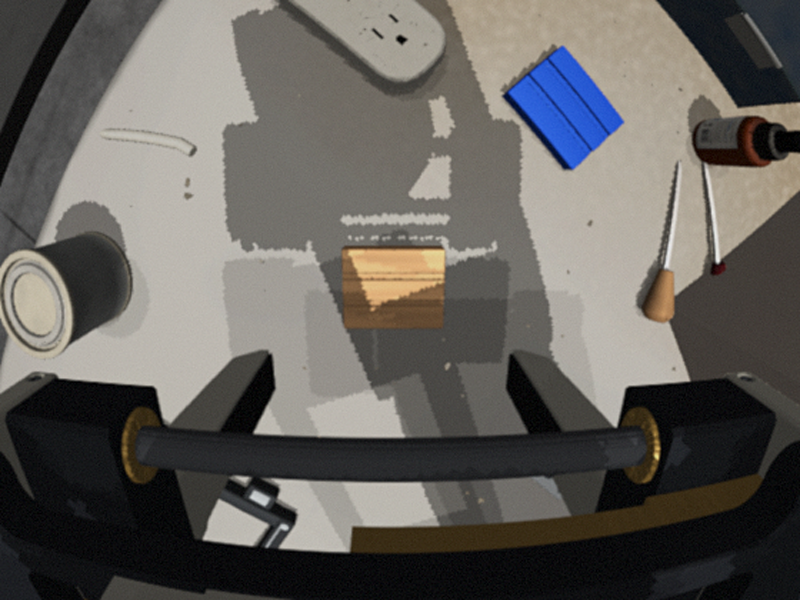

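```bash
cat > meas.py <<'E'
import sys,pickle
from h import *
# usage: meas name z u v u v... (800x600 picture px)
st,c=pickle.load(open(sys.argv[1]+".pkl","rb"));z=float(sys.argv[2]);a=np.array(list(map(float,sys.argv[3:]))).reshape(-1,2)
P=np.array([wpix2w(c,Tool(st),(u+.5)*.7-.5,(v+.5)*.7-.5,z)[:2] for u,v in a]);print(P.round(4).tolist(),"mean",P.mean(0).round(4))
for i in range(len(P)):
    e=P[(i+1)%len(P)]-P[i];print("%.1fmm %.1fdeg"%(np.linalg.norm(e)*1000,np.degrees(np.arctan2(e[1],e[0]))%180))
E
python3 meas.py w1 .016 343 247 444 247 445 327 345 327
python3 - <<'E'
import cv2
im=cv2.imread("pics/w1.png");cv2.imwrite("pics/w1c.png",cv2.resize(im[225:345,325:465],None,fx=5,fy=5))
E
```

```text
[[0.6133, -0.331], [0.5647, -0.3667], [0.5332, -0.3273], [0.5835, -0.2905]] mean [ 0.5737 -0.3289]
60.3mm 36.3deg
50.4mm 128.7deg
62.4mm 36.2deg
50.3mm 126.3deg
```

View pics/w1c.png

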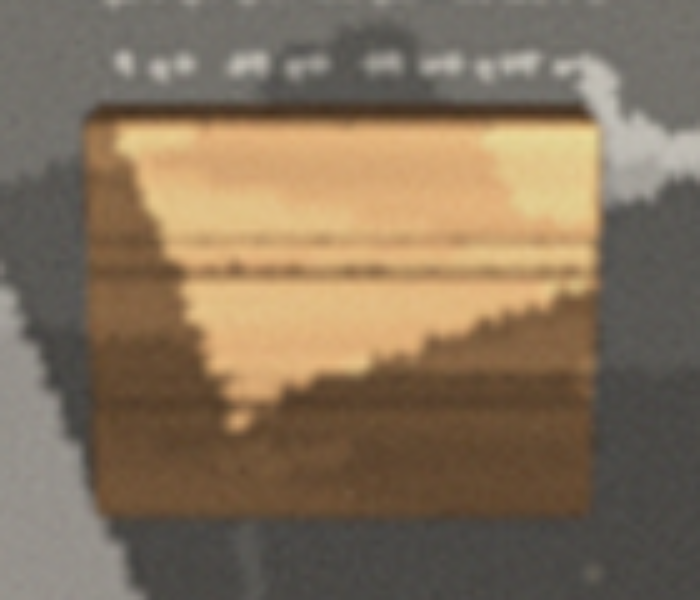

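```bash
python3 -c "
from h import *
go([.5742,-.3277,.05],np.radians(36.3));go([.5742,-.3277,.004],np.radians(36.3))"
```

```text
t2.10 pos [ 0.573  -0.3244  0.1259] F [-0.6  0.6 -0. ] open 0.0934 q6 1.92
shift [0.0074 0.0014 0.1517] turn [ 0.002   0.0027 -0.0004] rows 2.0
t2.10 pos [ 0.573  -0.3244  0.1259] F [-0.6  0.6 -0. ] open 0.0934 q6 1.92
shift [0.0078 0.0011 0.2437] turn [ 0.002   0.0027 -0.0004] rows 3.0
```

Call:
jog_arm:
  motion: [1,0.0075,0.001,0.1,0.002,0.0027,0,1,0.0075,0.001,0.16,0.002,0.0027,0,1,0.0075,0.001,0.2,0.002,0.0027,0,1,0.0075,0.001,0.22,0.002,0.0027,0,1,0.0075,0.001,0.22,0.002,0.0027,0]

```text
t: 2.6
tool_pos: [0.5732, -0.3281, 0.0156]
orientation: [2.802, -1.421, -0.002]
force: [0.3, 0.2, 0.1]
opening: 0.093
```

```bash
python3 -c "
from h import *
go([.5742,-.3277,.004],np.radians(36.3))"
```

```text
t2.60 pos [ 0.5732 -0.3281  0.0156] F [0.3 0.2 0.1] open 0.0930 q6 1.91
shift [ 0.0006 -0.002   0.0232] turn [ 0.0004  0.0007 -0.001 ] rows 1.0
```

Call:
jog_arm:
  motion: [1,0.0006,-0.002,0.023,0,0,0,1,0.0006,-0.002,0.023,0,0,0,0.6,0.0006,-0.002,0.023,0,0,0,0.6,0.0006,-0.002,0.023,0,0,0,0.6,0.0006,-0.002,0.023,0,0,0,0.6,0.0006,-0.002,0.023,0,0,0,0.6,0.0006,-0.002,0.023,0,0,0,0.6,0.0006,-0.002,0.023,0,0,0]
  grip_force: 30

```text
t: 3.4
tool_pos: [0.5744, -0.3278, 0.0044]
orientation: [2.802, -1.421, -0.001]
force: [-0.4, 0.4, 2.0]
opening: 0.0619
```

```bash
python3 - <<'E'
s=open("h.py").read()
s=s.replace("    jaw=cur+(jaw-cur+np.pi/2)%np.pi-np.pi/2\n","""    q1=np.arctan2(pos[1],pos[0]); jaw=q1+(jaw-q1+np.pi/2)%np.pi-np.pi/2
    dj=jaw-(st["q"][0]-st["q"][5]); 
    if abs(dj)>1.5: print("big turn, total tool-z turn %.3f"%(-dj/(np.pi/2))); jaw=cur+np.sign(dj)*1.5
""")
open("h.py","w").write(s)
E
python3 -c "
from h import *
go([.591,-.006,.18],np.radians(5))"
```

```text
big turn, total tool-z turn -1.653
t3.40 pos [ 0.5744 -0.3278  0.0044] F [-0.4  0.4  2. ] open 0.0619 q6 1.91
shift [-0.4998 -0.4069 -0.351 ] turn [-1.000e-04  6.000e-04 -9.549e-01] rows 11.0
```

Call:
jog_arm:
  motion: [0.3,0,0,-0.1,0,0,0,0.3,0,0,-0.2,0,0,0,0.3,0,0,-0.3,0,0,-0.09,0.3,-0.1,-0.08,-0.35,0,0,-0.95,0.3,-0.2,-0.16,-0.35,0,0,-0.95,0.3,-0.3,-0.24,-0.35,0,0,-0.95,0.3,-0.4,-0.32,-0.35,0,0,-0.95,0.3,-0.5,-0.407,-0.35,0,0,-0.95]

```text
t: 4.2
tool_pos: [0.5858, -0.0799, 0.1792]
orientation: [-3.141, 0.065, 0.001]
force: [0.6, 0.5, -0.5]
opening: 0.0621
```

```bash
python3 -c "
from h import *
go([.591,-.006,.18],np.radians(5))"
```

```text
big turn, total tool-z turn -1.082
t4.20 pos [ 0.5858 -0.0799  0.1792] F [ 0.6  0.5 -0.5] open 0.0621 q6 1.39
shift [ 0.0043 -0.1482 -0.0016] turn [-3.000e-04  2.000e-04 -9.549e-01] rows 11.0
```

Call:
jog_arm:
  motion: [0.3,0.004,-0.148,0,0,0,-0.95,0.3,0.004,-0.148,0,0,0,-0.95,0.3,0.004,-0.148,0,0,0,-0.95,0.3,0.004,-0.148,0,0,0,-0.95,0.3,0.004,-0.148,0,0,0,-0.95,0.3,0.004,-0.148,0,0,0,-0.95,0.3,0.004,-0.148,0,0,0,-0.95,0.3,0.004,-0.148,0,0,0,-0.95]

```text
t: 5.0
tool_pos: [0.5906, -0.006, 0.179]
orientation: [-2.628, -1.72, 0.001]
force: [0.1, -0.5, 0.2]
opening: 0.0617
```

```bash
python3 -c "
from h import *
go([.591,-.006,.18],np.radians(5))"
```

```text
t5.00 pos [ 0.5906 -0.006   0.179 ] F [ 0.1 -0.5  0.2] open 0.0617 q6 0.31
shift [ 0.0003  0.0007 -0.0021] turn [-6.000e-04 -1.000e-04 -3.177e-01] rows 4.0
```

Call:
jog_arm:
  motion: [0.3,0,0,0,0,0,-0.318,0.3,0,0,0,0,0,-0.318,0.3,0,0,0,0,0,-0.318,0.3,0,0,0,0,0,-0.318,0.3,0,0,0,0,0,-0.318]

```text
t: 5.5
tool_pos: [0.5905, -0.006, 0.1787]
orientation: [-2.12, -2.317, 0.001]
force: [-0.4, 0.1, -0.0]
opening: 0.0614
```

```bash
python3 snap.py w2
```

```text
5.5 [ 0.59045759 -0.00597168  0.17872148]
```

View pics/w2.png

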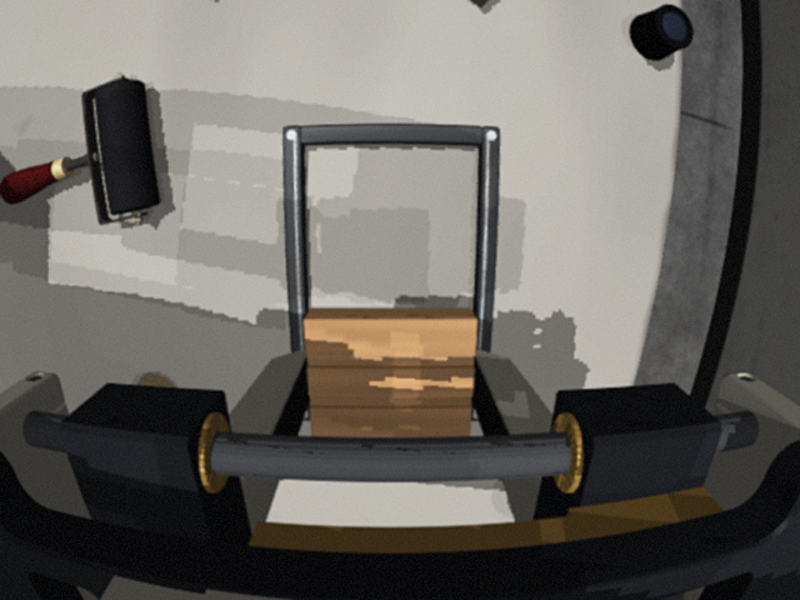

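```bash
python3 meas.py w2 .016 292 134 490 134
python3 meas.py w2 .016 306 310 476 310
python3 -c "
from h import *
C=np.array([.591,-.006]);yd=np.array([np.cos(np.radians(-85)),np.sin(np.radians(-85))])
p=C+yd*.070;print(p)
go([*p,.05],np.radians(5));go([*p,.006],np.radians(5))"
```

```text
[[0.5109, 0.0952], [0.6506, 0.1076]] mean [0.5807 0.1014]
140.3mm 5.1deg
140.3mm 5.1deg
[[0.5288, -0.0335], [0.6557, -0.0222]] mean [ 0.5922 -0.0278]
127.4mm 5.1deg
127.4mm 5.1deg
[ 0.5971009  -0.07573363]
t5.55 pos [ 0.5905 -0.006   0.1787] F [-0.1 -0.1 -1.1] open 0.0617 q6 -0.18
shift [-0.1403  0.0016  0.2574] turn [-0.0009 -0.0003 -0.0007] rows 3.0
t5.55 pos [ 0.5905 -0.006   0.1787] F [-0.1 -0.1 -1.1] open 0.0617 q6 -0.18
shift [-0.1403  0.0017  0.3454] turn [-0.0009 -0.0003 -0.0007] rows 4.0
```

Call:
jog_arm:
  motion: [0.3,-0.07,0.002,0.05,0,0,0,0.3,-0.14,0.002,0.1,0,0,0,0.3,-0.14,0.002,0.2,0,0,0,0.3,-0.14,0.002,0.28,0,0,0,0.3,-0.14,0.002,0.32,0,0,0,0.3,-0.14,0.002,0.34,0,0,0,0.3,-0.14,0.002,0.344,0,0,0,0.3,-0.14,0.002,0.344,0,0,0]

```text
t: 6.35
tool_pos: [0.5981, -0.0757, 0.0078]
orientation: [2.124, 2.314, 0.0]
force: [-0.1, 0.2, -0.7]
opening: 0.062
```

```bash
cat > chase.py <<'E'
from h import *
import sys
C=np.array([.5907,-.0063]);A=np.radians(-85);yd=np.array([np.cos(A),np.sin(A)])
def at(y,z): p=C+yd*y; print("y",y,"z",z); go([*p,z],np.radians(5))
if __name__=="__main__":
    a=list(map(float,sys.argv[1:]))
    for i in range(0,len(a),2): at(a[i],a[i+1])
    from plant import read_state
    d=read_state()["tool_pos"][:2]-C; print("now chase y %.4f x %.4f"%(d@yd, d@np.array([-np.cos(A+np.pi/2),-np.sin(A+np.pi/2)])))
E
python3 chase.py .07 .005 .0785 .005
```

```text
y 0.07 z 0.005
t6.35 pos [ 0.5981 -0.0757  0.0078] F [-0.1  0.2 -0.7] open 0.0620 q6 -0.30
shift [-0.0005 -0.0028  0.0057] turn [ 0.0001  0.     -0.001 ] rows 1.0
y 0.0785 z 0.005
t6.35 pos [ 0.5981 -0.0757  0.0078] F [-0.1  0.2 -0.7] open 0.0620 q6 -0.30
shift [-0.0175 -0.0027  0.0057] turn [ 0.0001  0.     -0.001 ] rows 1.0
now chase y 0.0697 x -0.0014
```

Call:
jog_arm:
  motion: [0.3,-0.0005,-0.0027,0.005,0,0,-0.001,0.3,-0.004,-0.0027,0.0055,0,0,-0.001,0.3,-0.007,-0.0027,0.0055,0,0,-0.001,0.3,-0.01,-0.0027,0.0055,0,0,-0.001,0.3,-0.012,-0.0027,0.0055,0,0,-0.001,0.3,-0.014,-0.0027,0.0055,0,0,-0.001,0.3,-0.014,-0.0027,0.0055,0,0,-0.001]

```text
t: 7.05
tool_pos: [0.5974, -0.0829, 0.0051]
orientation: [2.123, 2.316, 0.0]
force: [-0.4, 0.2, 0.5]
opening: 0.0618
```

```bash
python3 chase.py .0775 .005 
```

```text
y 0.0775 z 0.005
t7.05 pos [ 0.5974 -0.0829  0.0051] F [-0.4  0.2  0.5] open 0.0618 q6 -0.31
shift [-0.0011 -0.      0.0001] turn [ 0.0001  0.     -0.0002] rows 1.0
now chase y 0.0769 x -0.0000
```

Call:
jog_arm:
  motion: [0.3,-0.002,0,0,0,0,0,0.3,-0.003,0,0,0,0,0,0.3,-0.004,0,0,0,0,0,0.3,-0.004,0,0,0,0,0,0.3,-0.004,0,0,0,0,0]

```text
t: 7.55
tool_pos: [0.5976, -0.0849, 0.0051]
orientation: [2.123, 2.316, 0.0]
force: [-0.9, 0.7, -0.1]
opening: 0.0615
```

```bash
python3 chase.py .0775 .005 
```

```text
y 0.0775 z 0.005
t7.55 pos [ 0.5976 -0.0849  0.0051] F [-0.9  0.7 -0.1] open 0.0615 q6 -0.31
shift [ 0.0029 -0.      0.0001] turn [ 0.0001  0.     -0.0001] rows 1.0
now chase y 0.0789 x -0.0000
```

Still free; look from the wrist and keep nudging.

Call:
jog_arm:
  motion: [0.3,-0.002,0,0,0,0,0,0.3,-0.003,0,0,0,0,0,0.3,-0.004,0,0,0,0,0,0.3,-0.004,0,0,0,0,0]

```text
t: 7.95
tool_pos: [0.5977, -0.0852, 0.0051]
orientation: [-2.121, -2.315, -0.003]
force: [-0.9, 8.3, 1.7]
opening: 0.0616
```

```bash
python3 chase.py .0775 .005; python3 -c "
from plant import *
import cv2
c=read_camera('top');cv2.imwrite('pics/t1.png',cv2.resize(c['frame'][170:255,215:325,::-1],None,fx=7,fy=7,interpolation=cv2.INTER_CUBIC))
c=read_camera('side');cv2.imwrite('pics/s1.png',cv2.resize(c['frame'][170:290,215:325,::-1],None,fx=5,fy=5,interpolation=cv2.INTER_CUBIC))"
```

```text
y 0.0775 z 0.005
t7.95 pos [ 0.5977 -0.0852  0.0051] F [-0.9  8.3  1.7] open 0.0616 q6 -0.32
shift [ 0.0034 -0.0001  0.0001] turn [-0.     -0.0016 -0.    ] rows 1.0
now chase y 0.0792 x -0.0001
```

View pics/s1.png

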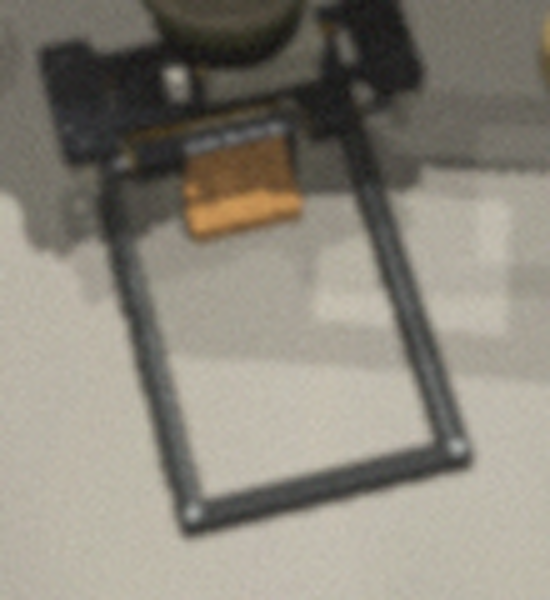

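Call:
jog_arm:
  motion: [0.3,0,0,0,0,0,0,0.8,0,0,0,0,0,0,0.8,0,0,0,0,0,0,0.8,0,0,0,0,0,0,0.8,0,0,-0.06,0,0,0,0.8,0,0,-0.16,0,0,0,0.8,0,0,-0.26,0,0,0,0.8,0,0,-0.36,0,0,0]

```text
t: 8.85
tool_pos: [0.5973, -0.0858, 0.1868]
orientation: [-2.121, -2.314, -0.002]
force: [1.0, -0.0, -0.2]
opening: 0.0747
```

```bash
python3 chase.py .0775 .005; python3 snap.py w3; python3 -c "
from h import *
go([.6254,.2554,.19],np.radians(55.5))"
```

```text
y 0.0775 z 0.005
t8.85 pos [ 0.5973 -0.0858  0.1868] F [ 1.  -0.  -0.2] open 0.0747 q6 -0.32
shift [0.0037 0.0009 0.3637] turn [-0.0002 -0.0015 -0.0002] rows 4.0
now chase y 0.0798 x 0.0004
8.85 [ 0.59726017 -0.08579137  0.18684102]
t8.90 pos [ 0.6017 -0.0868  0.1978] F [2.4 0.2 7. ] open 0.0746 q6 -0.32
shift [0.6776 0.1065 0.0157] turn [ 0.0069  0.0046 -0.5612] rows 7.0
```

View pics/w3.png

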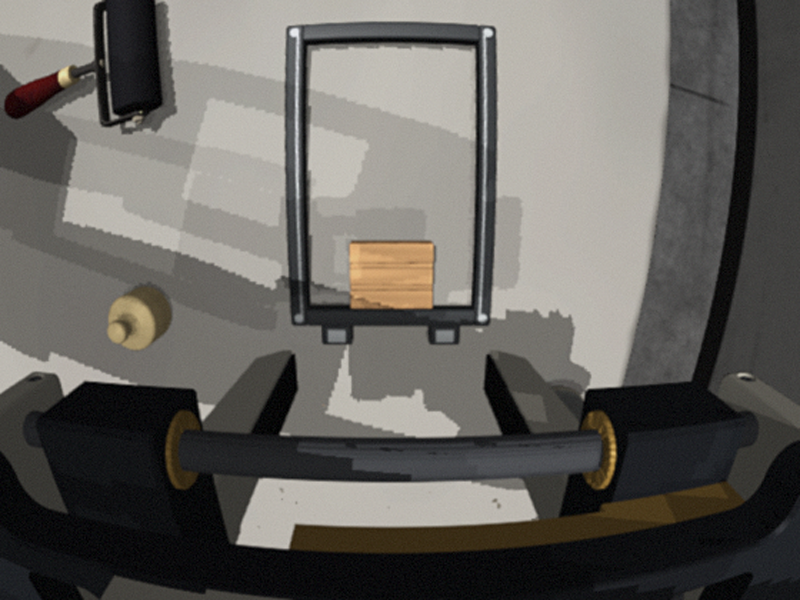

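Call:
jog_arm:
  motion: [1,0.678,0.107,0.016,0,0,-0.56,1,0.678,0.107,0.016,0,0,-0.56,1,0.678,0.107,0.016,0,0,-0.56,1,0.678,0.107,0.016,0,0,-0.56,1,0.678,0.107,0.016,0,0,-0.56,1,0.678,0.107,0.016,0,0,-0.56,1,0.678,0.107,0.016,0,0,-0.56,1,0.678,0.107,0.016,0,0,-0.56]

```text
t: 9.7
tool_pos: [0.6249, 0.2612, 0.1894]
orientation: [0.923, 2.991, 0.007]
force: [0.2, -0.2, -0.2]
opening: 0.0931
```

```bash
python3 snap.py w4;  python3 -c "
from h import *
go([.6254,.2554,.12],np.radians(55.5))"
```

```text
9.7 [0.62488049 0.2611737  0.18937301]
t9.75 pos [0.6252 0.2583 0.1893] F [-0.5 -0.3  0.1] open 0.0931 q6 -0.65
shift [-0.0022 -0.0055  0.1385] turn [0.0041 0.0068 0.0011] rows 2.0
```

View pics/w4.png

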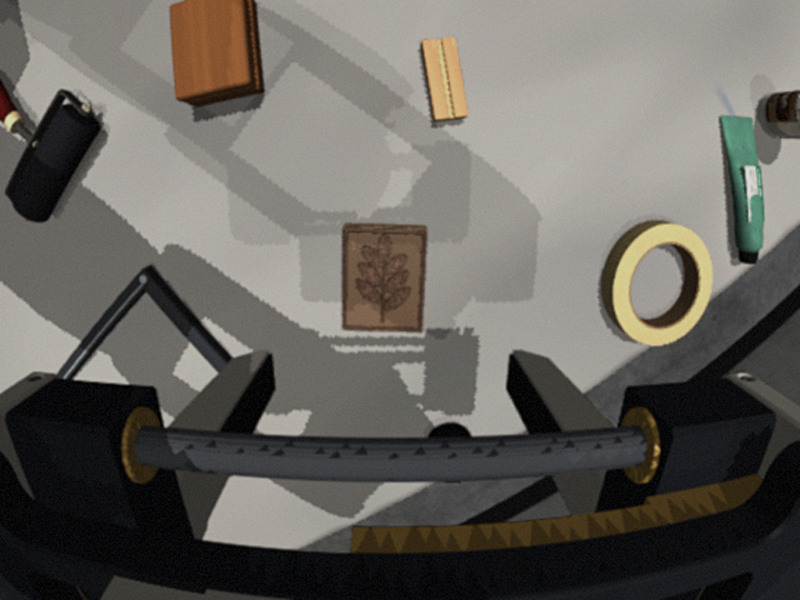

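```bash
python3 meas.py w4 .023 343 226 427 227 422 331 343 329; python3 -c "
from h import *
c=np.load('top0.npz');print(pix2w(c,181,141,.03))
im=cv2.imread('pics/w4.png');cv2.imwrite('pics/w4c.png',cv2.resize(im[215:345,325:445],None,fx=5,fy=5))"
```

```text
[[0.5748, 0.2562], [0.6096, 0.3057], [0.6737, 0.2591], [0.6384, 0.2104]] mean [0.6241 0.2578]
60.5mm 54.9deg
79.2mm 144.0deg
60.2mm 54.1deg
78.4mm 144.3deg
[0.78118181 0.21513587 0.03      ]
```

View pics/w4c.png

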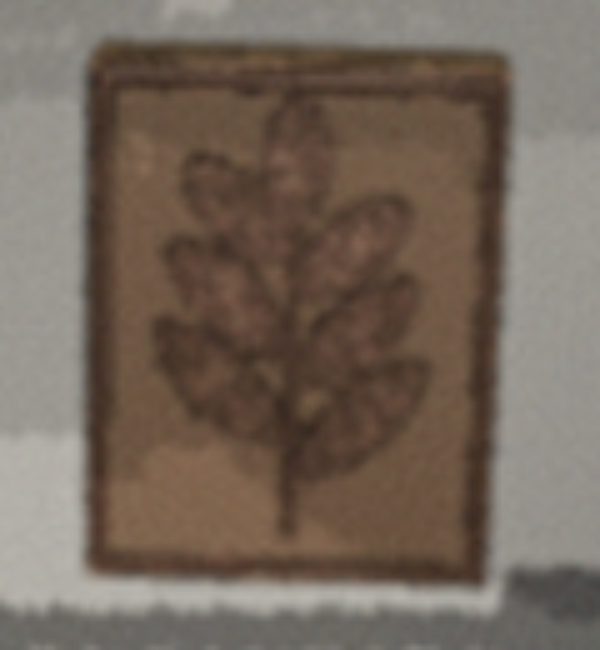

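```bash
python3 -c "
from h import *
go([.6248,.2568,.004],np.radians(54.7))"
```

```text
t9.75 pos [0.6252 0.2583 0.1893] F [-0.5 -0.3  0.1] open 0.0931 q6 -0.65
shift [ 0.0028 -0.0053  0.3705] turn [0.0042 0.0067 0.01  ] rows 4.0
```

Call:
jog_arm:
  motion: [1,0.003,-0.005,0.1,0.004,0.006,0.01,1,0.003,-0.005,0.2,0.004,0.006,0.01,1,0.003,-0.005,0.27,0.004,0.006,0.01,1,0.003,-0.005,0.32,0.004,0.006,0.01,1,0.003,-0.005,0.345,0.004,0.006,0.01,1,0.003,-0.005,0.345,0.004,0.006,0.01]

```text
t: 10.35
tool_pos: [0.6233, 0.2553, 0.0145]
orientation: [-0.954, -2.991, 0.004]
force: [-0.5, -0.1, -0.3]
opening: 0.0932
```

```bash
python3 -c "
from h import *
go([.6248,.2568,.004],np.radians(54.7))"
```

```text
t10.35 pos [0.6233 0.2553 0.0145] F [-0.5 -0.1 -0.3] open 0.0932 q6 -0.64
shift [-0.0007  0.0041  0.021 ] turn [-0.0019 -0.0006 -0.0008] rows 1.0
```

Call:
jog_arm:
  motion: [1,-0.001,0.004,0.021,-0.002,0,-0.001,1,-0.001,0.004,0.021,-0.002,0,-0.001,0.3,-0.001,0.004,0.021,-0.002,0,-0.001,0.3,-0.001,0.004,0.021,-0.002,0,-0.001,0.3,-0.001,0.004,0.021,-0.002,0,-0.001,0.3,-0.001,0.004,0.021,-0.002,0,-0.001,0.3,-0.001,0.004,0.021,-0.002,0,-0.001,0.3,-0.001,0.004,0.021,-0.002,0,-0.001]

```text
t: 11.15
tool_pos: [0.6251, 0.2568, 0.0044]
orientation: [-0.952, -2.993, -0.001]
force: [-0.7, 0.0, 2.7]
opening: 0.0619
```

```bash
python3 chase.py .004 .1
```

```text
y 0.004 z 0.1
t11.15 pos [0.6251 0.2568 0.0044] F [-0.7  0.   2.7] open 0.0619 q6 -0.64
shift [-0.2528 -0.4753 -0.1916] turn [ 2.000e-04 -6.000e-04  5.525e-01] rows 6.0
now chase y -0.2591 x -0.0572
```

Call:
jog_arm:
  motion: [0.3,0,0,-0.06,0,0,0,0.3,0,0,-0.15,0,0,0,0.3,-0.04,-0.08,-0.19,0,0,0.1,0.3,-0.09,-0.17,-0.19,0,0,0.2,0.3,-0.14,-0.26,-0.19,0,0,0.3,0.3,-0.19,-0.35,-0.19,0,0,0.4,0.3,-0.23,-0.43,-0.19,0,0,0.5,0.3,-0.253,-0.475,-0.19,0,0,0.5525]

```text
t: 11.95
tool_pos: [0.5902, -0.0139, 0.099]
orientation: [-2.132, -2.307, 0.001]
force: [0.9, 1.0, -0.9]
opening: 0.0618
```

```bash
python3 chase.py .004 .005
```

```text
y 0.004 z 0.005
t11.95 pos [ 0.5902 -0.0139  0.099 ] F [ 0.9  1.  -0.9] open 0.0618 q6 -0.19
shift [0.007  0.0024 0.188 ] turn [-0.0005 -0.     -0.0053] rows 2.0
now chase y 0.0075 x 0.0011
```

Call:
jog_arm:
  motion: [0.3,0.007,0.0024,0,0,0,-0.005,0.3,0.007,0.0024,0.05,0,0,-0.005,0.3,0.007,0.0024,0.11,0,0,-0.005,0.3,0.007,0.0024,0.16,0,0,-0.005,0.3,0.007,0.0024,0.18,0,0,-0.005,0.3,0.007,0.0024,0.186,0,0,-0.005,0.3,0.007,0.0024,0.186,0,0,-0.005]

```text
t: 12.65
tool_pos: [0.5916, -0.0099, 0.0065]
orientation: [-2.122, -2.317, 0.0]
force: [-1.2, 0.6, -0.8]
opening: 0.0614
```

```bash
python3 chase.py .0105 .005;python3 snap.py w5
```

```text
y 0.0105 z 0.005
t12.65 pos [ 0.5916 -0.0099  0.0065] F [-1.2  0.6 -0.8] open 0.0614 q6 -0.19
shift [-0.0137 -0.0011  0.003 ] turn [-0.0002  0.      0.0004] rows 1.0
now chase y 0.0036 x -0.0005
12.65 [ 0.59155046 -0.00986541  0.00651495]
```

View pics/w5.png

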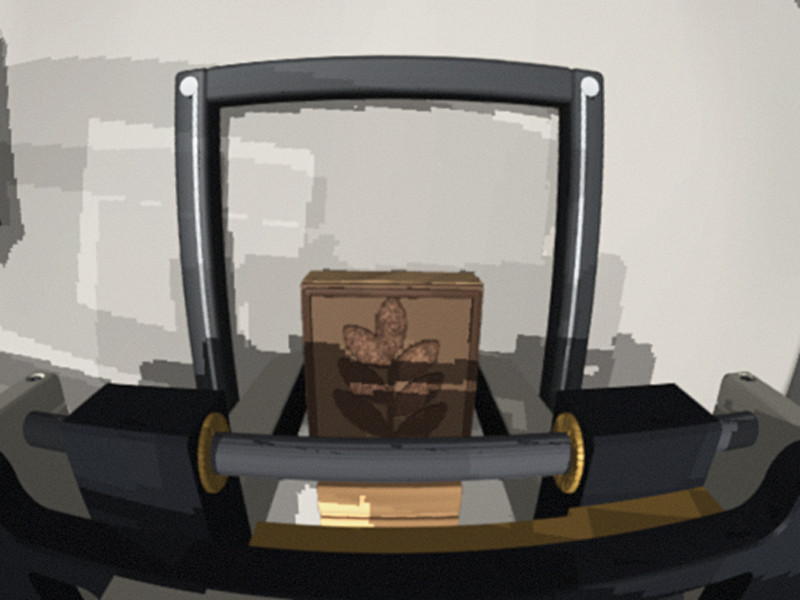

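Block inside the chase, centred and face up, the wide furniture visible behind it. Push toward the head.

Call:
jog_arm:
  motion: [0.3,-0.004,-0.001,0.002,0,0,0,0.3,-0.007,-0.001,0.002,0,0,0,0.3,-0.009,-0.001,0.002,0,0,0,0.3,-0.011,-0.001,0.002,0,0,0,0.3,-0.013,-0.001,0.002,0,0,0,0.3,-0.0145,-0.001,0.002,0,0,0,0.3,-0.0145,-0.001,0.002,0,0,0]

```text
t: 13.4
tool_pos: [0.5922, -0.0175, 0.0062]
orientation: [2.122, 2.316, 0.001]
force: [-0.0, -0.1, -0.7]
opening: 0.0618
```

```bash
python3 chase.py .0115 .005
```

```text
y 0.0115 z 0.005
t13.40 pos [ 0.5922 -0.0175  0.0062] F [-0.  -0.1 -0.7] open 0.0618 q6 -0.20
shift [-0.0005 -0.0011  0.0023] turn [0.0005 0.0002 0.0001] rows 1.0
now chase y 0.0113 x -0.0005
```

Call:
jog_arm:
  motion: [0.3,-0.002,-0.001,0.0015,0,0,0,0.3,-0.003,-0.001,0.0015,0,0,0,0.3,-0.004,-0.001,0.0015,0,0,0,0.3,-0.005,-0.001,0.0015,0,0,0,0.3,-0.006,-0.001,0.0015,0,0,0,0.3,-0.006,-0.001,0.0015,0,0,0]

```text
t: 14.0
tool_pos: [0.5917, -0.0193, 0.0053]
orientation: [-2.121, -2.316, -0.002]
force: [-2.3, 6.4, 0.2]
opening: 0.0618
```

```bash
python3 chase.py .0115 .005
```

```text
y 0.0115 z 0.005
t14.00 pos [ 0.5917 -0.0193  0.0053] F [-2.3  6.4  0.2] open 0.0618 q6 -0.21
shift [0.003  0.0003 0.0006] turn [ 0.0002 -0.0009  0.0004] rows 1.0
now chase y 0.0130 x 0.0001
```

Call:
jog_arm:
  motion: [0.3,0,0,0,0,0,0,0.8,0,0,0,0,0,0,0.8,0,0,0,0,0,0,0.8,0,0,0,0,0,0,0.8,0,0,-0.06,0,0,0,0.8,0,0,-0.16,0,0,0,0.8,0,0,-0.26,0,0,0,0.8,0,0,-0.3,0,0,0]

```text
t: 14.8
tool_pos: [0.5945, -0.0201, 0.1618]
orientation: [2.118, 2.312, 0.009]
force: [1.0, 0.1, 0.9]
opening: 0.0744
```

```bash
python3 -c "
from h import *
go([.5259,.3784,.13],np.radians(64))"
```

```text
t14.80 pos [ 0.5945 -0.0201  0.1618] F [1.  0.1 0.9] open 0.0744 q6 -0.21
shift [ 0.8059 -0.0674  0.0626] turn [ 0.0048  0.003  -0.6553] rows 9.0
```

Call:
jog_arm:
  motion: [1,0.806,-0.067,0,0,0,-0.655,1,0.806,-0.067,0,0,0,-0.655,1,0.806,-0.067,0,0,0,-0.655,1,0.806,-0.067,0,0,0,-0.655,1,0.806,-0.067,0,0,0,-0.655,1,0.806,-0.067,0.06,0,0,-0.655,1,0.806,-0.067,0.06,0,0,-0.655,1,0.806,-0.067,0.06,0,0,-0.655]

```text
t: 15.6
tool_pos: [0.5267, 0.3747, 0.1325]
orientation: [0.698, 3.054, 0.004]
force: [0.9, -0.9, 0.2]
opening: 0.0929
```

```bash
python3 -c "
from h import *
go([.5259,.3784,.13],np.radians(64))"
```

```text
t15.60 pos [0.5267 0.3747 0.1325] F [ 0.9 -0.9  0.2] open 0.0929 q6 -0.58
shift [0.0048 0.006  0.0049] turn [0.0029 0.0053 0.0026] rows 1.0
```

Call:
jog_arm:
  motion: [1,0.005,0.006,0.005,0.003,0.005,0.003,1,0.005,0.006,0.005,0.003,0.005,0.003]

```text
t: 15.8
tool_pos: [0.5248, 0.3795, 0.129]
orientation: [-0.704, -3.061, 0.002]
force: [-0.7, 0.1, -0.5]
opening: 0.0933
```

```bash
python3 snap.py w6;python3 -c "
import cv2
im=cv2.imread('pics/w6.png');cv2.imwrite('pics/w6c.png',cv2.resize(im[220:360,320:470],None,fx=5,fy=5)[:600])"
```

```text
15.8 [0.52484306 0.37953536 0.12896429]
```

View pics/w6.png

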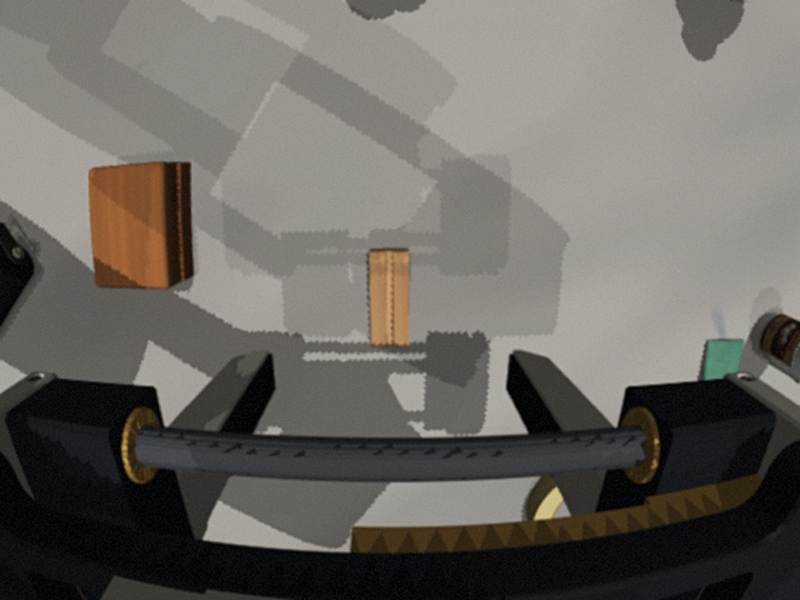

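View pics/w6c.png

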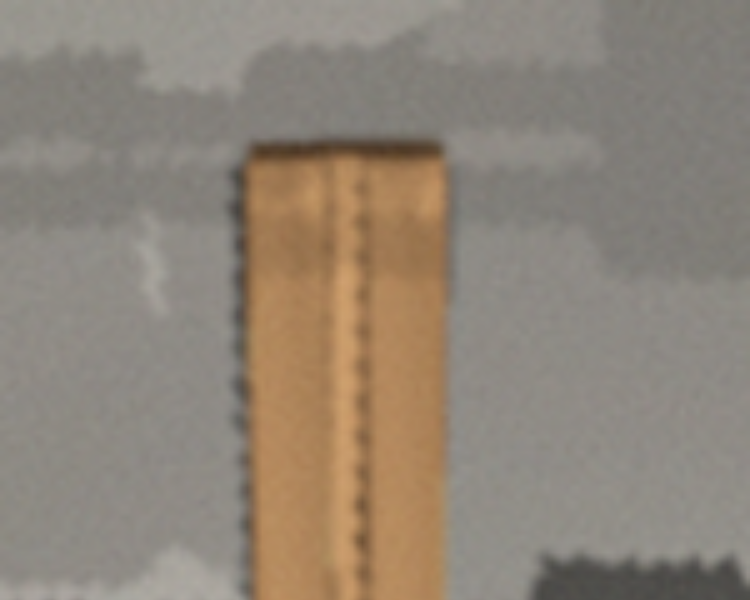

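```bash
python3 meas.py w6 .016 369.6 251.6 408.6 251.6 409 345 371.5 345; python3 -c "
from h import *
go([.5250,.3787,.1],np.radians(154))"
```

```text
[[0.4926, 0.3815], [0.503, 0.4029], [0.558, 0.3773], [0.5474, 0.3555]] mean [0.5253 0.3793]
23.8mm 64.1deg
60.7mm 154.9deg
24.2mm 64.2deg
60.7mm 154.6deg
big turn, total tool-z turn 1.000
t15.85 pos [0.5257 0.3782 0.1295] F [-0.4 -0.1  0.5] open 0.0932 q6 -0.57
shift [0.0016 0.0003 0.059 ] turn [-4.000e-04  8.000e-04  9.549e-01] rows 11.0
```

Centre (0.5254, 0.379), long axis 154.5°. Turn 90° and descend partly.

Call:
jog_arm:
  motion: [1,0,0,0.02,0,0,0.99,1,0,0,0.04,0,0,0.99,1,0,0,0.06,0,0,0.99,1,0,0,0.08,0,0,0.99,1,0,0,0.1,0,0,0.99,1,0,0,0.1,0,0,0.99,1,0,0,0.1,0,0,0.99,1,0,0,0.1,0,0,0.99]

```text
t: 16.65
tool_pos: [0.527, 0.376, 0.0802]
orientation: [2.321, 2.115, -0.0]
force: [-1.0, 0.0, 0.3]
opening: 0.0929
```

Call:
jog_arm:
  motion: [1,0,0,0,0,0,0.3,1,0,0,0,0,0,0.24,1,0,0,0,0,0,0.24]

```text
t: 16.95
tool_pos: [0.5285, 0.3738, 0.0811]
orientation: [2.682, 1.631, 0.002]
force: [-0.5, -0.5, 0.0]
opening: 0.0929
```

```bash
python3 -c "
from h import *
go([.5254,.379,.004],np.radians(154.5))"
```

```text
t16.95 pos [0.5285 0.3738 0.0811] F [-0.5 -0.5  0. ] open 0.0929 q6 1.02
shift [ 0.0063 -0.0107  0.1541] turn [ 0.0018  0.0001 -0.0211] rows 2.0
```

Call:
jog_arm:
  motion: [1,0.006,-0.011,0.04,0,0,-0.021,1,0.006,-0.011,0.08,0,0,-0.021,1,0.006,-0.011,0.11,0,0,-0.021,1,0.006,-0.011,0.12,0,0,-0.021,1,0.006,-0.011,0.12,0,0,-0.021]

```text
t: 17.45
tool_pos: [0.525, 0.3777, 0.0203]
orientation: [2.656, 1.673, -0.0]
force: [-0.2, -0.1, 0.6]
opening: 0.0925
```

```bash
python3 -c "
from h import *
go([.5254,.379,.004],np.radians(154.5))"
```

```text
t17.45 pos [0.525  0.3777 0.0203] F [-0.2 -0.1  0.6] open 0.0925 q6 0.99
shift [ 0.0027 -0.0005  0.0327] turn [ 0.0013  0.001  -0.001 ] rows 1.0
```

Call:
jog_arm:
  motion: [1,0.0027,-0.0005,0.032,0.001,0.001,-0.001,1,0.0027,-0.0005,0.032,0.001,0.001,-0.001,0.3,0.0027,-0.0005,0.032,0.001,0.001,-0.001,0.3,0.0027,-0.0005,0.032,0.001,0.001,-0.001,0.3,0.0027,-0.0005,0.032,0.001,0.001,-0.001,0.3,0.0027,-0.0005,0.032,0.001,0.001,-0.001,0.3,0.0027,-0.0005,0.032,0.001,0.001,-0.001,0.3,0.0027,-0.0005,0.032,0.001,0.001,-0.001]

```text
t: 18.25
tool_pos: [0.5257, 0.3792, 0.0048]
orientation: [2.657, 1.676, 0.002]
force: [0.1, 0.2, 1.3]
opening: 0.0616
```

```bash
python3 chase.py -.050 .1
```

```text
y -0.05 z 0.1
t18.25 pos [0.5257 0.3792 0.0048] F [0.1 0.2 1.3] open 0.0616 q6 0.99
shift [-0.5537  0.3987 -0.1905] turn [ 6.000e-04 -3.000e-04 -3.388e-01] rows 8.0
now chase y -0.3897 x 0.0312
```

Call:
jog_arm:
  motion: [0.3,0,0,-0.06,0,0,0,0.3,-0.04,0.03,-0.15,0,0,0,0.3,-0.12,0.087,-0.19,0,0,-0.05,0.3,-0.2,0.144,-0.19,0,0,-0.1,0.3,-0.28,0.2,-0.19,0,0,-0.2,0.3,-0.36,0.26,-0.19,0,0,-0.27,0.3,-0.44,0.32,-0.19,0,0,-0.34,0.3,-0.52,0.37,-0.19,0,0,-0.34]

```text
t: 19.05
tool_pos: [0.5807, 0.0646, 0.1]
orientation: [2.115, 2.322, 0.002]
force: [1.2, 0.3, -0.2]
opening: 0.0619
```

```bash
python3 chase.py -.050 .09
```

```text
y -0.05 z 0.09
t19.05 pos [0.5807 0.0646 0.1   ] F [ 1.2  0.3 -0.2] open 0.0619 q6 -0.07
shift [-0.0431  0.0072  0.0201] turn [ 0.0012 -0.      0.0039] rows 1.0
now chase y -0.0715 x 0.0037
```

Call:
jog_arm:
  motion: [0.3,-0.043,0.007,0.02,0.001,0,0.004,0.3,-0.043,0.007,0.02,0.001,0,0.004,0.3,-0.043,0.007,0.06,0.001,0,0.004,0.3,-0.043,0.007,0.11,0.001,0,0.004,0.3,-0.043,0.007,0.15,0.001,0,0.004,0.3,-0.043,0.007,0.175,0.001,0,0.004,0.3,-0.043,0.007,0.185,0.001,0,0.004,0.3,-0.043,0.007,0.187,0.001,0,0.004]

```text
t: 19.85
tool_pos: [0.5861, 0.0441, 0.0063]
orientation: [-2.122, -2.316, 0.0]
force: [-0.1, -0.2, 1.0]
opening: 0.062
```

```bash
python3 chase.py -.0425 .006;python3 snap.py w7
```

```text
y -0.0425 z 0.006
t19.85 pos [0.5861 0.0441 0.0063] F [-0.1 -0.2  1. ] open 0.0620 q6 -0.10
shift [-0.0163  0.0003  0.0006] turn [-0.0003 -0.0002  0.0002] rows 1.0
now chase y -0.0506 x 0.0002
19.85 [0.5861343  0.04412132 0.00628831]
```

View pics/w7.png

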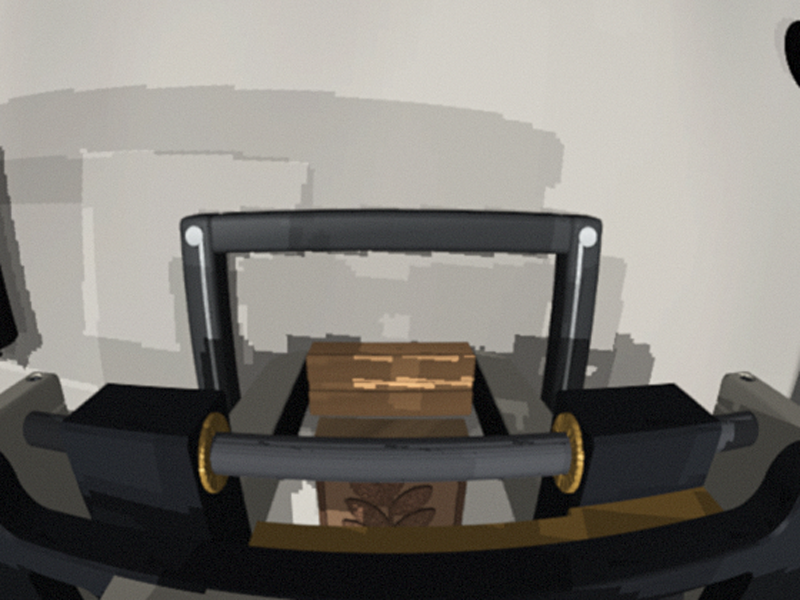

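Narrow furniture is in line behind the block. Push toward the head.

Call:
jog_arm:
  motion: [0.3,-0.005,0,0.001,0,0,0,0.3,-0.01,0,0.002,0,0,0,0.3,-0.014,0,0.002,0,0,0,0.3,-0.016,0,0.002,0,0,0,0.3,-0.018,0,0.002,0,0,0,0.3,-0.02,0,0.002,0,0,0,0.3,-0.02,0,0.002,0,0,0]

```text
t: 20.6
tool_pos: [0.5875, 0.034, 0.0059]
orientation: [2.122, 2.316, 0.001]
force: [-0.4, -0.2, 0.5]
opening: 0.0615
```

```bash
python3 chase.py -.039 .006
```

```text
y -0.039 z 0.006
t20.60 pos [0.5875 0.034  0.0059] F [-0.4 -0.2  0.5] open 0.0615 q6 -0.12
shift [-0.0028 -0.0006 -0.0002] turn [ 0.0003 -0.0001  0.    ] rows 1.0
now chase y -0.0404 x -0.0003
```

Call:
jog_arm:
  motion: [0.3,-0.002,0,0.001,0,0,0,0.3,-0.003,0,0.001,0,0,0,0.3,-0.004,0,0.001,0,0,0,0.3,-0.005,0,0.001,0,0,0,0.3,-0.006,0,0.001,0,0,0,0.3,-0.006,0,0.001,0,0,0]

```text
t: 21.2
tool_pos: [0.5872, 0.0335, 0.0052]
orientation: [-2.12, -2.314, -0.004]
force: [-2.8, 11.2, 1.0]
opening: 0.0618
```

```bash
python3 chase.py -.039 .006
```

```text
y -0.039 z 0.006
t21.20 pos [0.5872 0.0335 0.0052] F [-2.8 11.2  1. ] open 0.0618 q6 -0.12
shift [-0.0018  0.0001 -0.0016] turn [-0.0002 -0.0024  0.0002] rows 1.0
now chase y -0.0399 x 0.0001
```

Call:
jog_arm:
  motion: [0.3,0,0,0,0,0,0,0.8,0,0,0,0,0,0,0.8,0,0,0,0,0,0,0.8,0,0,0,0,0,0,0.8,0,0,-0.06,0,0,0,0.8,0,0,-0.16,0,0,0,0.8,0,0,-0.26,0,0,0,0.8,0,0,-0.3,0,0,0]

```text
t: 22.0
tool_pos: [0.5901, 0.0325, 0.1616]
orientation: [2.12, 2.314, 0.012]
force: [1.3, 0.3, 0.2]
opening: 0.0744
```

```bash
python3 -c "
from h import *
go([.3974,-.2848,.15],np.radians(-5.2))"
```

```text
t22.00 pos [0.5901 0.0325 0.1616] F [1.3 0.3 0.2] open 0.0744 q6 -0.12
shift [-0.5986 -0.4394  0.0182] turn [ 0.0048 -0.0021  0.1134] rows 8.0
```

Call:
jog_arm:
  motion: [1,-0.599,-0.439,0.01,0.005,-0.002,0.113,1,-0.599,-0.439,0.01,0.005,-0.002,0.113,1,-0.599,-0.439,0.01,0.005,-0.002,0.113,1,-0.599,-0.439,0.01,0.005,-0.002,0.113,1,-0.599,-0.439,0.01,0.005,-0.002,0.113,1,-0.599,-0.439,0.01,0.005,-0.002,0.113,1,-0.599,-0.439,0.01,0.005,-0.002,0.113,1,-0.599,-0.439,0.01,0.005,-0.002,0.113]

```text
t: 22.8
tool_pos: [0.3952, -0.2884, 0.1544]
orientation: [2.322, 2.115, -0.002]
force: [0.7, 1.3, -0.0]
opening: 0.0928
```

```bash
python3 snap.py w8;python3 -c "
from h import *
go([.3974,-.2848,.15],np.radians(-5.2))"
```

```text
22.8 [ 0.39519594 -0.28841223  0.15442516]
t22.85 pos [ 0.3947 -0.2895  0.1544] F [-1.1 -0.7 -0.1] open 0.0933 q6 -0.64
shift [0.01   0.0045 0.0088] turn [-0.0005  0.0015 -0.0022] rows 1.0
```

View pics/w8.png

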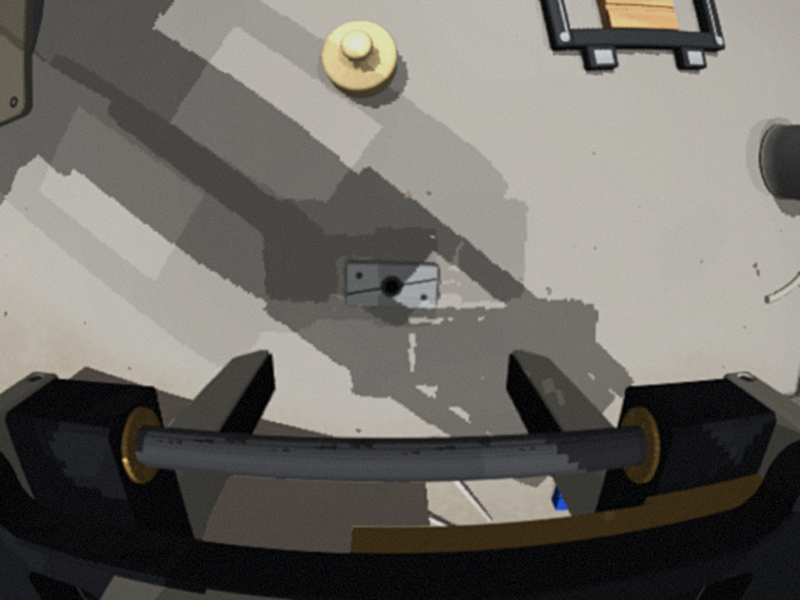

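```bash
python3 meas.py w8 .016 345 264 439 264 437 308 347 308; python3 -c "
from h import *
go([.3970,-.2862,.004],np.radians(-5.2))"
```

```text
[[0.3659, -0.2685], [0.4287, -0.2744], [0.4253, -0.305], [0.3636, -0.2992]] mean [ 0.3959 -0.2867]
63.1mm 174.7deg
30.8mm 83.6deg
61.9mm 174.7deg
30.8mm 85.8deg
t22.85 pos [ 0.3947 -0.2895  0.1544] F [-1.1 -0.7 -0.1] open 0.0933 q6 -0.64
shift [0.0078 0.0042 0.3008] turn [-0.0005  0.0015 -0.0022] rows 4.0
```

Call:
jog_arm:
  motion: [1,0.007,0.003,0.08,0,0.001,-0.002,1,0.007,0.003,0.16,0,0.001,-0.002,1,0.007,0.003,0.22,0,0.001,-0.002,1,0.007,0.003,0.26,0,0.001,-0.002,1,0.007,0.003,0.275,0,0.001,-0.002,1,0.007,0.003,0.275,0,0.001,-0.002]

```text
t: 23.45
tool_pos: [0.3958, -0.2858, 0.016]
orientation: [-2.319, -2.117, 0.002]
force: [0.3, 0.2, -0.1]
opening: 0.093
```

```bash
python3 -c "
from h import *
go([.3966,-.2863,.004],np.radians(-5.3))"
```

```text
t23.45 pos [ 0.3958 -0.2858  0.016 ] F [ 0.3  0.2 -0.1] open 0.0930 q6 -0.64
shift [-0.0009  0.0017  0.0241] turn [-0.0016 -0.0003  0.001 ] rows 1.0
```

Call:
jog_arm:
  motion: [1,-0.001,0.0017,0.024,-0.001,0,0.001,1,-0.001,0.0017,0.024,-0.001,0,0.001,0.3,-0.001,0.0017,0.024,-0.001,0,0.001,0.3,-0.001,0.0017,0.024,-0.001,0,0.001,0.3,-0.001,0.0017,0.024,-0.001,0,0.001,0.3,-0.001,0.0017,0.024,-0.001,0,0.001,0.3,-0.001,0.0017,0.024,-0.001,0,0.001,0.3,-0.001,0.0017,0.024,-0.001,0,0.001]
  grip_force: 35

```text
t: 24.25
tool_pos: [0.3967, -0.2865, 0.0044]
orientation: [-2.321, -2.116, 0.0]
force: [-1.4, 1.0, 1.9]
opening: 0.0616
```

```bash
python3 chase.py -.075 .12
```

```text
y -0.075 z 0.12
t24.25 pos [ 0.3967 -0.2865  0.0044] F [-1.4  1.   1.9] open 0.0616 q6 -0.64
shift [ 0.7415  0.3076 -0.2313] turn [-0.0004 -0.0002 -0.1145] rows 9.0
now chase y 0.2623 x 0.2177
```

Call:
jog_arm:
  motion: [0.3,0,0,-0.06,0,0,0,0.3,0,0,-0.16,0,0,0,0.3,0,0,-0.24,0,0,0,0.3,0.08,0.034,-0.25,0,0,-0.02,0.3,0.17,0.07,-0.25,0,0,-0.04,0.3,0.26,0.108,-0.25,0,0,-0.06,0.3,0.35,0.145,-0.25,0,0,-0.08,0.3,0.43,0.178,-0.25,0,0,-0.1]

```text
t: 25.05
tool_pos: [0.5056, -0.0785, 0.129]
orientation: [-2.146, -2.293, 0.0]
force: [-0.2, -1.0, -2.6]
opening: 0.0615
```

```bash
python3 chase.py -.0765 .12
```

```text
y -0.0765 z 0.12
t25.05 pos [ 0.5056 -0.0785  0.129 ] F [-0.2 -1.  -2.6] open 0.0615 q6 -0.32
shift [0.2857 0.176  0.0181] turn [-0.0005 -0.0004 -0.0135] rows 4.0
now chase y 0.0645 x 0.0910
```

Call:
jog_arm:
  motion: [0.3,0.07,0.044,0,0,0,-0.013,0.3,0.14,0.088,0,0,0,-0.013,0.3,0.22,0.13,0,0,0,-0.013,0.3,0.27,0.165,0,0,0,-0.013,0.3,0.286,0.176,0.01,0,0,-0.013,0.3,0.286,0.176,0.01,0,0,-0.013,0.3,0.286,0.176,0.01,0,0,-0.013]

```text
t: 25.75
tool_pos: [0.5831, 0.0692, 0.1232]
orientation: [-2.122, -2.314, 0.003]
force: [0.4, 0.4, -1.9]
opening: 0.0614
```

```bash
python3 chase.py -.0765 .006
```

```text
y -0.0765 z 0.006
t25.75 pos [0.5831 0.0692 0.1232] F [ 0.4  0.4 -1.9] open 0.0614 q6 -0.06
shift [0.0012 0.0027 0.2344] turn [-0.0018 -0.0001 -0.0005] rows 3.0
now chase y -0.0759 x 0.0010
```

Call:
jog_arm:
  motion: [0.3,0.001,0.0025,0.05,-0.001,0,0,0.3,0.001,0.0025,0.1,-0.001,0,0,0.3,0.001,0.0025,0.15,-0.001,0,0,0.3,0.001,0.0025,0.19,-0.001,0,0,0.3,0.001,0.0025,0.21,-0.001,0,0,0.3,0.001,0.0025,0.225,-0.001,0,0,0.3,0.001,0.0025,0.233,-0.001,0,0,0.3,0.001,0.0025,0.233,-0.001,0,0]

```text
t: 26.55
tool_pos: [0.5842, 0.0695, 0.007]
orientation: [-2.123, -2.314, 0.001]
force: [-0.4, -0.9, -2.0]
opening: 0.0618
```

```bash
python3 chase.py -.069 .006; python3 snap.py w9
```

```text
y -0.069 z 0.006
t26.55 pos [0.5842 0.0695 0.007 ] F [-0.4 -0.9 -2. ] open 0.0618 q6 -0.05
shift [-0.0141 -0.0002  0.002 ] turn [-0.0005 -0.0001 -0.0008] rows 1.0
now chase y -0.0761 x -0.0001
26.55 [0.58419867 0.06948311 0.00701332]
```

View pics/w9.png

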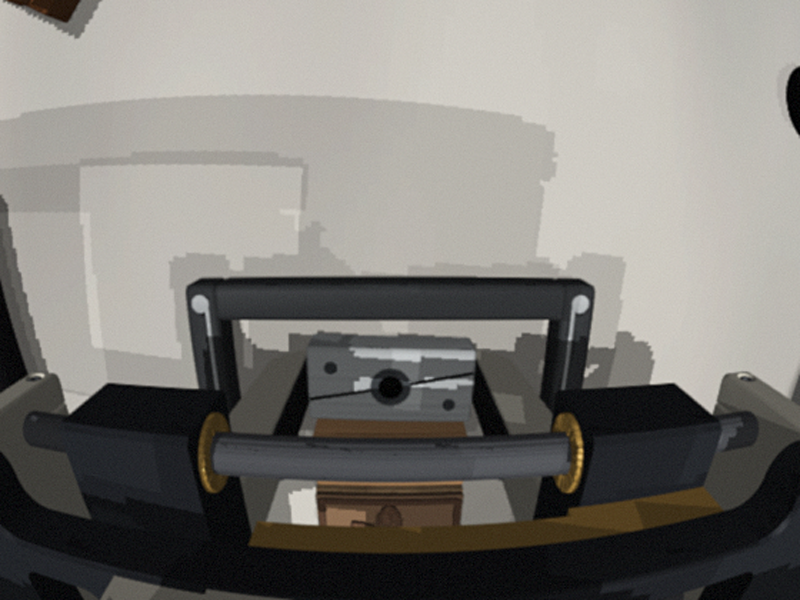

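Quoin is within the chase, in line. Push up.

Call:
jog_arm:
  motion: [0.3,-0.005,0,0.002,0,0,0,0.3,-0.009,0,0.003,0,0,0,0.3,-0.012,0,0.003,0,0,0,0.3,-0.014,0,0.003,0,0,0,0.3,-0.016,0,0.003,0,0,0,0.3,-0.018,0,0.003,0,0,0,0.3,-0.018,0,0.003,0,0,0]

```text
t: 27.3
tool_pos: [0.5853, 0.0611, 0.006]
orientation: [-2.123, -2.315, -0.001]
force: [-0.2, 3.3, -1.1]
opening: 0.0612
```

```bash
python3 chase.py -.069 .006
```

```text
y -0.069 z 0.006
t27.30 pos [0.5853 0.0611 0.006 ] F [-0.2  3.3 -1.1] open 0.0612 q6 -0.07
shift [ 0.0027 -0.001   0.0001] turn [-0.     -0.0006 -0.0006] rows 1.0
now chase y -0.0676 x -0.0005
```

Contact begins; press a little further to close any residual gap.

Call:
jog_arm:
  motion: [0.3,-0.002,0,0.001,0,0,0,0.3,-0.003,0,0.001,0,0,0,0.3,-0.004,0,0.001,0,0,0,0.3,-0.005,0,0.001,0,0,0,0.3,-0.005,0,0.001,0,0,0]

```text
t: 27.8
tool_pos: [0.5855, 0.0609, 0.0057]
orientation: [-2.121, -2.314, -0.004]
force: [-1.1, 10.7, -0.2]
opening: 0.0618
```

```bash
python3 chase.py -.069 .006
```

```text
y -0.069 z 0.006
t27.80 pos [0.5855 0.0609 0.0057] F [-1.1 10.7 -0.2] open 0.0618 q6 -0.07
shift [ 0.0033 -0.0013 -0.0005] turn [ 0.0002 -0.0024 -0.    ] rows 1.0
now chase y -0.0674 x -0.0006
```

Call:
jog_arm:
  motion: [0.3,0,0,0,0,0,0,0.8,0,0,0,0,0,0,0.8,0,0,0,0,0,0,0.8,0,0,0,0,0,0,0.8,0,0,-0.06,0,0,0,0.8,0,0,-0.16,0,0,0,0.8,0,0,-0.26,0,0,0,0.8,0,0,-0.36,0,0,0]

```text
t: 28.6
tool_pos: [0.5851, 0.0598, 0.1876]
orientation: [-2.121, -2.314, -0.004]
force: [0.9, -0.6, -0.6]
opening: 0.0745
```

```bash
python3 -c "
from h import *
go([.4067,.2552,.19],np.radians(60.5))"
```

```text
t28.60 pos [0.5851 0.0598 0.1876] F [ 0.9 -0.6 -0.6] open 0.0745 q6 -0.07
shift [ 0.4203 -0.3216 -0.0034] turn [ 0.0011 -0.0021 -0.617 ] rows 7.0
```

Call:
jog_arm:
  motion: [1,0.42,-0.32,0,0,0,-0.617,1,0.42,-0.32,0,0,0,-0.617,1,0.42,-0.32,0,0,0,-0.617,1,0.42,-0.32,0,0,0,-0.617,1,0.42,-0.32,0,0,0,-0.617,1,0.42,-0.32,0,0,0,-0.617,1,0.42,-0.32,0,0,0,-0.617,1,0.42,-0.32,0,0,0,-0.617]

```text
t: 29.4
tool_pos: [0.4073, 0.2555, 0.1886]
orientation: [-0.796, -3.039, -0.006]
force: [0.2, -0.2, -1.1]
opening: 0.093
```

```bash
python3 snap.py w10; python3 -c "
from plant import *
import cv2,numpy as np
c=read_camera('top');np.savez('top1.npz',**c);cv2.imwrite('pics/t2.png',cv2.resize(c['frame'][170:255,215:325,::-1],None,fx=7,fy=7,interpolation=cv2.INTER_CUBIC))"
```

```text
29.4 [0.40730413 0.25549339 0.18861578]
```

View pics/w10.png

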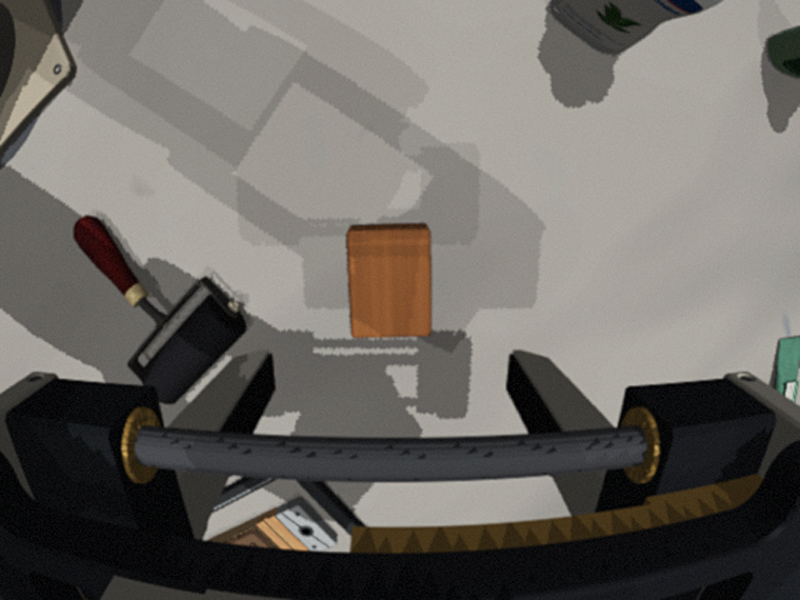

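View pics/t2.png

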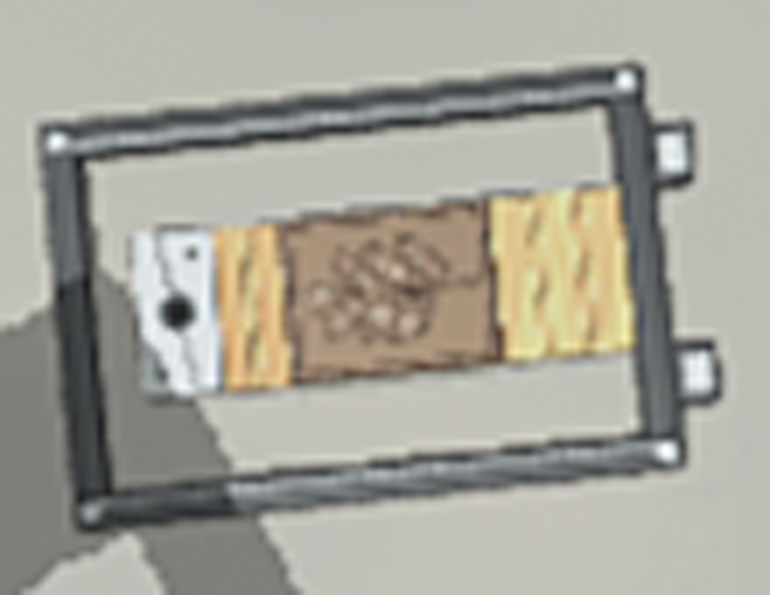

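```bash
python3 meas.py w10 .042 348 230 431 230 431 336 353 338; python3 - <<'E'
from h import *
c=np.load("top1.npz")
P=np.array([pix2w(c,215+(x+.5)/7-.5,170+(y+.5)/7-.5,.023)[:2] for x,y in [(281,218),(490,199),(500,360),(291,384)]])
print(P.mean(0))
for i in range(4):
    v=P[(i+1)%4]-P[i];print(np.linalg.norm(v)*1000,np.degrees(np.arctan2(v[1],v[0])))
import chase; print(chase.C+chase.yd*.0115)
im=cv2.imread('pics/w10.png');cv2.imwrite('pics/w10c.png',cv2.resize(im[215:345,330:450],None,fx=4.6,fy=4.6))
E
```

```text
[[0.3592, 0.2507], [0.3868, 0.2998], [0.4539, 0.2639], [0.4277, 0.2143]] mean [0.4069 0.2572]
56.4mm 60.6deg
76.1mm 151.8deg
56.1mm 62.1deg
77.6mm 152.0deg
[ 0.59201126 -0.01797819]
78.82717709681705 -85.77864991794081
60.68555660047067 -177.51229509403146
78.65948441401305 95.56646150346218
62.52595241244532 2.71234355846866
[ 0.59170229 -0.01775624]
```

View pics/w10c.png

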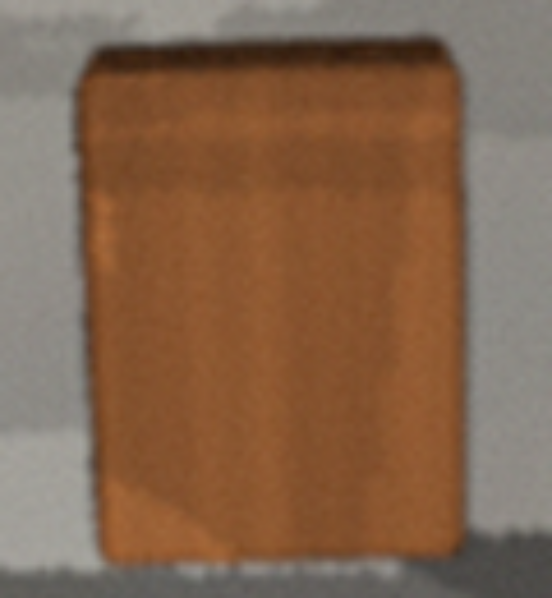

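```bash
python3 meas.py w10 .042 347.8 230.7 430 230.2 430.4 335.2 352.8 336.7; python3 -c "
from h import *
go([.4068,.2563,.005],np.radians(61.5))"
```

```text
[[0.3595, 0.2503], [0.3866, 0.2992], [0.4532, 0.2638], [0.4268, 0.2147]] mean [0.4065 0.257 ]
55.9mm 60.9deg
75.3mm 152.0deg
55.8mm 61.7deg
76.1mm 152.1deg
t29.50 pos [0.4078 0.2549 0.1885] F [0.7 0.1 0.4] open 0.0929 q6 -0.60
shift [2.600e-03 3.000e-04 3.669e-01] turn [ 0.002  -0.001  -0.0129] rows 4.0
```

Call:
jog_arm:
  motion: [1,0.0025,0,0.1,0.002,-0.001,-0.013,1,0.0025,0,0.18,0.002,-0.001,-0.013,1,0.0025,0,0.25,0.002,-0.001,-0.013,1,0.0025,0,0.3,0.002,-0.001,-0.013,1,0.0025,0,0.34,0.002,-0.001,-0.013,1,0.0025,0,0.345,0.002,-0.001,-0.013,1,0.0025,0,0.345,0.002,-0.001,-0.013]

```text
t: 30.2
tool_pos: [0.4067, 0.2555, 0.0158]
orientation: [-0.776, -3.043, 0.002]
force: [1.5, 0.2, -0.4]
opening: 0.0927
```

```bash
python3 -c "
from h import *
go([.4068,.2563,.005],np.radians(61.5))"
```

```text
t30.20 pos [0.4067 0.2555 0.0158] F [ 1.5  0.2 -0.4] open 0.0927 q6 -0.62
shift [0.0006 0.0015 0.0215] turn [-0.0007 -0.0004 -0.0012] rows 1.0
```

Call:
jog_arm:
  motion: [1,0.0006,0.0015,0.0215,0,0,-0.001,1,0.0006,0.0015,0.0215,0,0,-0.001,0.3,0.0006,0.0015,0.0215,0,0,-0.001,0.3,0.0006,0.0015,0.0215,0,0,-0.001,0.3,0.0006,0.0015,0.0215,0,0,-0.001,0.3,0.0006,0.0015,0.0215,0,0,-0.001,0.3,0.0006,0.0015,0.0215,0,0,-0.001,0.3,0.0006,0.0015,0.0215,0,0,-0.001]
  grip_force: 30

```text
t: 31.0
tool_pos: [0.4069, 0.2564, 0.0052]
orientation: [-0.773, -3.044, 0.001]
force: [-0.4, 0.4, 1.1]
opening: 0.0578
```

```bash
python3 chase.py .0115 .12
```

```text
y 0.0115 z 0.12
t31.00 pos [0.4069 0.2564 0.0052] F [-0.4  0.4  1.1] open 0.0578 q6 -0.62
shift [-0.5864 -0.3055 -0.2297] turn [-0.0008 -0.      0.6276] rows 7.0
now chase y -0.2777 x 0.1602
```

Call:
jog_arm:
  motion: [0.3,0,0,-0.06,0,0,0,0.3,0,0,-0.16,0,0,0,0.3,0,0,-0.23,0,0,0.09,0.3,-0.07,-0.037,-0.23,0,0,0.18,0.3,-0.15,-0.078,-0.23,0,0,0.27,0.3,-0.23,-0.12,-0.23,0,0,0.36,0.3,-0.31,-0.161,-0.23,0,0,0.45,0.3,-0.39,-0.203,-0.23,0,0,0.54]

```text
t: 31.8
tool_pos: [0.5304, 0.0726, 0.1199]
orientation: [-1.965, -2.451, 0.002]
force: [0.1, 0.5, -0.5]
opening: 0.058
```

```bash
python3 chase.py .0115 .12
```

```text
y 0.0115 z 0.12
t31.80 pos [0.5304 0.0726 0.1199] F [ 0.1  0.5 -0.5] open 0.0580 q6 -0.18
shift [-2.03e-01  8.04e-02 -2.00e-04] turn [-0.0008  0.0002  0.084 ] rows 3.0
now chase y -0.0838 x 0.0532
```

Call:
jog_arm:
  motion: [0.3,-0.06,0.024,0,0,0,0.084,0.3,-0.12,0.05,0,0,0,0.084,0.3,-0.18,0.072,0,0,0,0.084,0.3,-0.203,0.08,0,0,0,0.084,0.3,-0.203,0.08,0,0,0,0.084,0.3,-0.203,0.08,0,0,0,0.084]

```text
t: 32.4
tool_pos: [0.5908, -0.017, 0.1194]
orientation: [-2.121, -2.315, 0.002]
force: [-0.3, -0.3, -1.3]
opening: 0.0577
```

```bash
python3 chase.py .0115 .12;python3 snap.py w11
```

```text
y 0.0115 z 0.12
t32.40 pos [ 0.5908 -0.017   0.1194] F [-0.3 -0.3 -1.3] open 0.0577 q6 -0.20
shift [-0.0016  0.0017 -0.0012] turn [-0.0016 -0.0003 -0.0001] rows 1.0
now chase y 0.0107 x 0.0008
32.4 [ 0.59078513 -0.01702051  0.11940926]
```

View pics/w11.png

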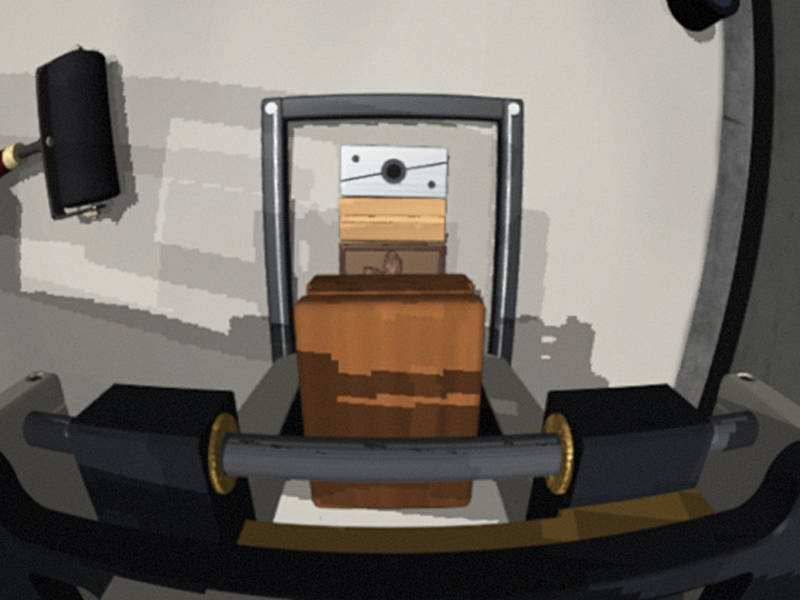

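```bash
python3 meas.py w11 .1565 298 298 483 298 | head -1; python3 meas.py w11 .1565 313 507 471 507|head -1; python3 meas.py w11 .023 341 247 445 247|head -1;python3 meas.py w11 .016 272 107 514 107|head -1; python3 - <<'E'
from chase import *
for p in [(0,0)]:pass
E
```

```text
[[0.5599, 0.0211], [0.6142, 0.0259]] mean [0.5871 0.0235]
[[0.5659, -0.0571], [0.623, -0.052]] mean [ 0.5944 -0.0545]
[[0.5588, 0.0157], [0.6184, 0.021]] mean [0.5886 0.0184]
[[0.5108, 0.0955], [0.6519, 0.108]] mean [0.5813 0.1017]
```

```bash
python3 chase.py .0125 .031
```

```text
y 0.0125 z 0.031
t32.45 pos [ 0.5907 -0.0166  0.1195] F [ 0.2  0.6 -1.5] open 0.0579 q6 -0.20
shift [-0.0045  0.0021  0.1771] turn [-0.0014 -0.0002  0.0005] rows 2.0
now chase y 0.0103 x 0.0009
```

Call:
jog_arm:
  motion: [0.3,-0.0045,0.002,0.03,-0.001,0,0,0.3,-0.0045,0.002,0.07,-0.001,0,0,0.3,-0.0045,0.002,0.11,-0.001,0,0,0.3,-0.0045,0.002,0.14,-0.001,0,0,0.3,-0.0045,0.002,0.16,-0.001,0,0,0.3,-0.0045,0.002,0.17,-0.001,0,0,0.3,-0.0045,0.002,0.176,-0.001,0,0,0.3,-0.0045,0.002,0.176,-0.001,0,0]

```text
t: 33.25
tool_pos: [0.592, -0.0187, 0.0317]
orientation: [-2.121, -2.317, 0.0]
force: [0.2, -0.1, -1.1]
opening: 0.0578
```

```bash
python3 chase.py .0125 .0285; python3 -c "
from plant import *
import cv2
c=read_camera('side');cv2.imwrite('pics/s3.png',cv2.resize(c['frame'][170:290,215:325,::-1],None,fx=5,fy=5,interpolation=cv2.INTER_CUBIC))"
```

```text
y 0.0125 z 0.0285
t33.25 pos [ 0.592  -0.0187  0.0317] F [ 0.2 -0.1 -1.1] open 0.0578 q6 -0.21
shift [ 0.     -0.0004  0.0065] turn [-0.0002 -0.0002  0.0005] rows 1.0
now chase y 0.0125 x -0.0002
```

View pics/s3.png

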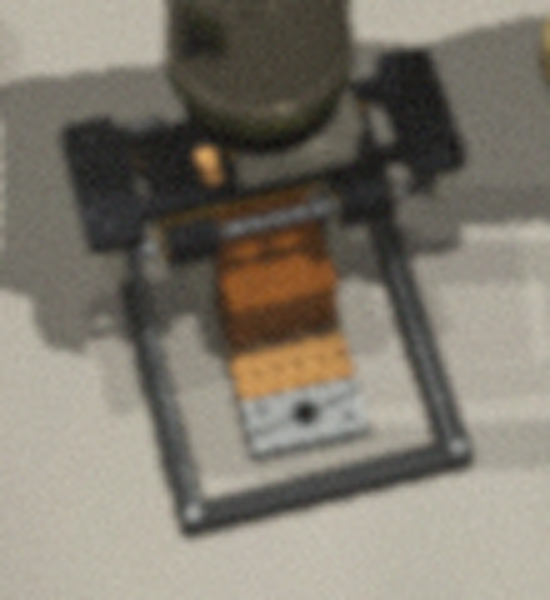

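Planer hovers over the block, aligned. Lower the last 3 mm.

Call:
jog_arm:
  motion: [0.3,0,0,0.002,0,0,0,0.3,0,0,0.004,0,0,0,0.3,0,0,0.006,0,0,0,0.3,0,0,0.0075,0,0,0,0.3,0,0,0.0075,0,0,0]

```text
t: 33.8
tool_pos: [0.5922, -0.0189, 0.0283]
orientation: [2.122, 2.317, 0.0]
force: [-0.6, -0.3, -2.3]
opening: 0.058
```

Call:
jog_arm:
  motion: [0.3,0,0,0.001,0,0,0,0.3,0,0,0.002,0,0,0,0.3,0,0,0.003,0,0,0,0.3,0,0,0.003,0,0,0]

```text
t: 34.2
tool_pos: [0.5923, -0.0189, 0.0282]
orientation: [2.122, 2.317, 0.0]
force: [-6.7, 0.3, 11.8]
opening: 0.0581
```

Call:
jog_arm:
  motion: [0.3,0,0,-0.001,0,0,0,0.75,0,0,-0.001,0,0,0,0.75,0,0,-0.001,0,0,0,0.75,0,0,-0.001,0,0,0,0.75,0,0,-0.05,0,0,0,0.75,0,0,-0.12,0,0,0,0.75,0,0,-0.22,0,0,0,0.75,0,0,-0.32,0,0,0]

```text
t: 35.0
tool_pos: [0.5914, -0.0188, 0.189]
orientation: [-2.121, -2.316, 0.002]
force: [1.1, -0.0, -0.3]
opening: 0.0696
```

```bash
python3 chase.py .012 .03; python3 snap.py w12; python3 -c "
from h import *
go([.45,.25,.3],np.radians(30))"
```

```text
y 0.012 z 0.03
t35.00 pos [ 0.5914 -0.0188  0.189 ] F [ 1.1 -0.  -0.3] open 0.0696 q6 -0.21
shift [0.0008 0.0013 0.318 ] turn [-0.0011 -0.0003  0.0005] rows 4.0
now chase y 0.0125 x 0.0004
35.0 [ 0.59142548 -0.01876724  0.18898196]
t35.05 pos [ 0.5962 -0.0193  0.2003] F [ 2.1 -0.1  7.9] open 0.0697 q6 -0.21
shift [ 0.5617 -0.2414 -0.2037] turn [ 0.0072  0.0032 -0.2773] rows 7.0
```

View pics/w12.png

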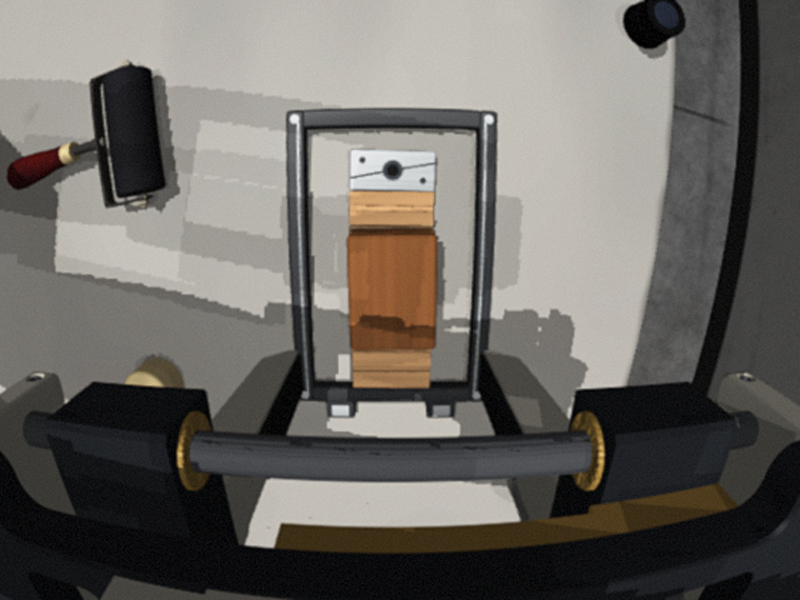

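Call:
jog_arm:
  motion: [0.75,0,0,-0.1,0,0,0,0.75,0.1,-0.04,-0.2,0,0,0,0.75,0.2,-0.09,-0.2,0,0,-0.1,0.75,0.3,-0.13,-0.2,0,0,-0.2,0.75,0.4,-0.17,-0.2,0,0,-0.27,0.75,0.5,-0.21,-0.2,0,0,-0.27,0.75,0.56,-0.24,-0.2,0,0,-0.27,0.75,0.56,-0.24,-0.2,0,0,-0.27]

```text
t: 35.85
tool_pos: [0.4488, 0.2523, 0.2982]
orientation: [1.577, 2.705, 0.01]
force: [1.0, 0.2, 0.0]
opening: 0.0699
```

```bash
python3 -c "
from plant import *
import cv2,numpy as np
c=read_camera('top');np.savez('top2.npz',**c);f=c['frame'][:,:,::-1]
cv2.imwrite('pics/t3.png',cv2.resize(f[170:255,215:325],None,fx=7,fy=7,interpolation=cv2.INTER_CUBIC))
c=read_camera('side');f2=c['frame'][:,:,::-1]
cv2.imwrite('pics/s4.png',cv2.resize(np.ascontiguousarray(f2),(800,600)))
cv2.imwrite('pics/t3f.png',cv2.resize(np.ascontiguousarray(f),(800,600)))
a=np.load('top0.npz')['frame'].astype(int)
"
```

```text
(no output)
```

View pics/t3.png

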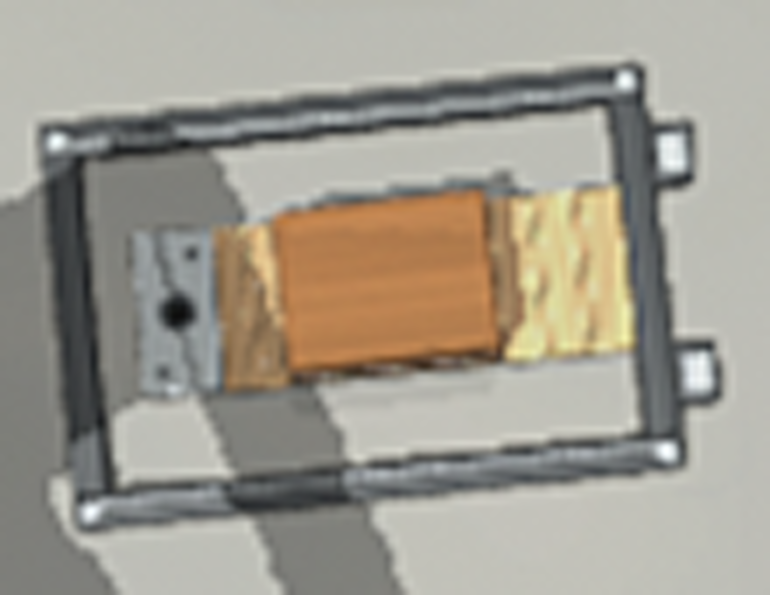

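View pics/s4.png

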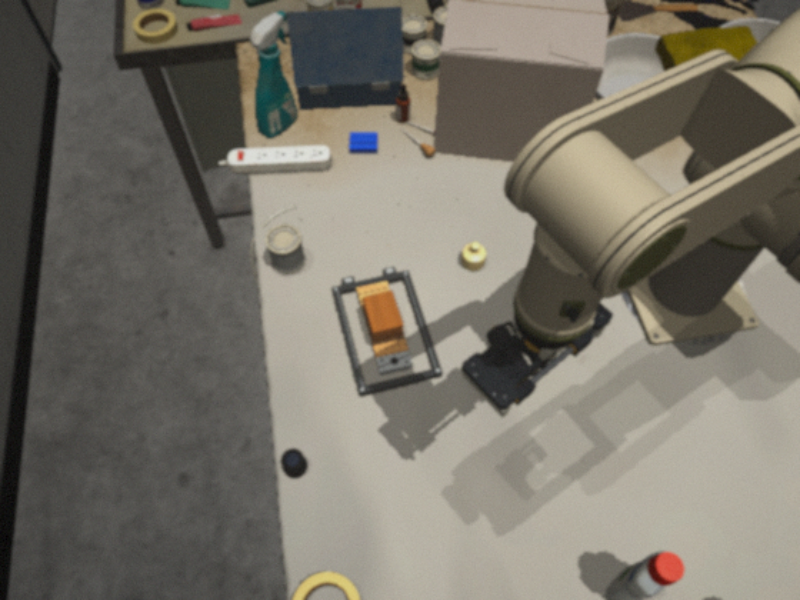

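View pics/t3f.png

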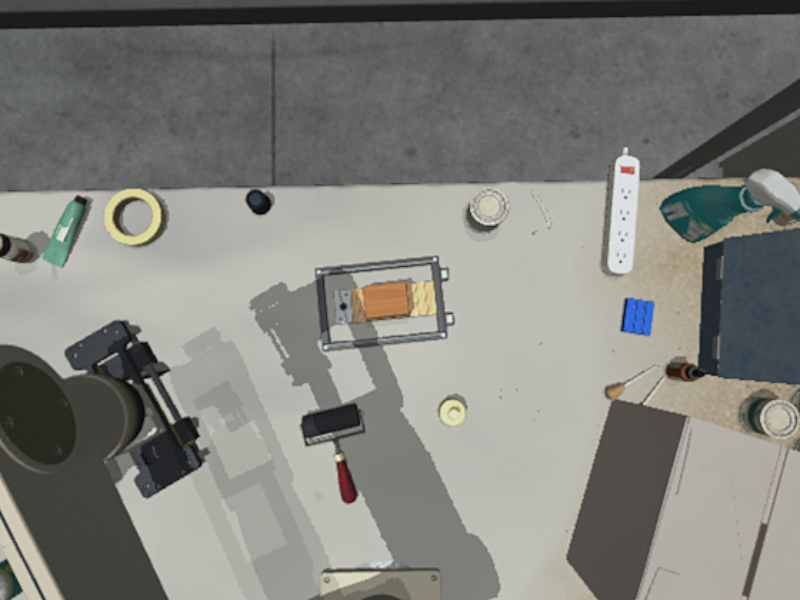

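```bash
python3 - <<'E'
from h import *
import chase
c=np.load("top2.npz")
P=np.array([pix2w(c,215+(x+.5)/7-.5,170+(y+.5)/7-.5,.065)[:2] for x,y in [(276,213),(484,190),(498,347),(288,370)]])
m=P.mean(0);print(m,"chase y",(m-chase.C)@chase.yd)
for i in range(4):
    v=P[(i+1)%4]-P[i];print(np.linalg.norm(v)*1000,np.degrees(np.arctan2(v[1],v[0])))
# rest of crop: row joints along the row, z=.016/.023
for n,x,y,z in [("wide/block",506,280,.016),("quoin foot",140,313,.016),("block foot",285,300,.023)]:
    p=pix2w(c,215+(x+.5)/7-.5,170+(y+.5)/7-.5,z)[:2];print(n,(p-chase.C)@chase.yd)
E
```

```text
[ 0.59224595 -0.01759337] chase y 0.01138513391700717
75.36368325251263 -84.65573790128883
56.87708167662395 -175.9714371012435
75.74892752303074 95.26714311958116
56.785317734988475 3.6376621088729375
wide/block 0.05537965497774467
quoin foot -0.08324968059178203
block foot -0.02795897911571815
```

```bash
python3 -c "
from plant import *
print(read_state()['t'],read_state()['dq'].round(3));print(close_job())"
```

```text
35.95 [-0.065  0.01  -0.005 -0.027 -0.002 -0.056]
the job is handed in; nothing more can be done
None
```

The job is done and handed in at about 36 s: the chase is made up and the planer stands on the block. From the head, the row is wide furniture, lino block face up, narrow furniture, quoin. I pushed each piece towards the head until I felt contact (about 6–11 N). The planer was then lowered onto the block to light contact and released.

**Row:** the final top picture shows the four pieces in one straight line down the middle. The quoin's foot edge measures at chase y ≈ −83.2 mm. A row with no gaps would end at −83.5 mm, so the row is closed up and the slack is at the foot bar.

**Planer:** its centre measures at chase y ≈ 11.4 mm, against the block's 11.5 mm, and it sits square to within about 1°.

**Bystanders:** in the final top and side pictures, the weight, tin and loupe stand where they did at the start. The arm stood clear of everything when I handed in.

**Readings that disagreed:**
- One wrist-camera reading put the block's foot edge about 3.5 mm nearer the head than the head bar would allow. I took it for a misread edge, because it disagreed with the top camera and the contact positions.
- In the last top picture I read the wide furniture/block joint at chase y ≈ 55 mm instead of about 51.5 mm. The planer's shadow falls there. In the top picture taken before the planer was placed, the joint looked closed and the block's centre measured at about 11.7 mm.

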